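Brush out the tumblers and set them round the mortar

TASK

Swing open the lever that locks the brush in its stand and take the brush; then brush out the tumblers that are there, from the tallest to the shortest: in each go down to the floor, up to about the rim and down to the floor again. At the end the brush must hang back in the fork of its stand with the lever fully shut, and the tumblers must stand upright on the round tray squarely around the stone mortar, each about 3 cm clear of it: the tall one (112 mm) to its right, the middle one (88 mm) to its left and the small one (66 mm) behind it, all as seen from the robot; leave the egg cup and the glass stopper where they are.

Things in the scene. Friction and masses are not known exactly. Their poses are not given: they have to be found in the camera images.
- stand: fixed brush stand: base 130 x 120 x 12 mm, rear post, and a level steel fork plate 12 mm thick, top at z = 142 mm, x -25 to 74, y -45 to 45 mm. Its slot, 18 mm wide, along the stand's x axis, is open to -x (roughly the robot) and ends at x = +12 mm. Only the lever's post is higher. Origin: on the table below the hanging brush
- stand_rest (a point): point on top of the fork plate, on the axis of the hanging brush (stand x = y = 0, 142 mm high): the underside of the brush's collar belongs here
- lever (a joint): lever of the stand, a 100 mm bar swinging level at the fork plate's height about a vertical pin; 0 = fully shut (across the fork's mouth, free end at the stand's +y), grows to 2.2 rad as it swings anticlockwise from above, out to the stand's -x, then -y. Stays where left; under 1 N
- lever_grip (a point): grip point on the lever's free end: a black upright round post, diameter 14 mm, 46 mm tall above the bar; this point lies on its axis 28 mm above the bar's top (170 mm above the table), 96 mm from the hinge axis
- lever_hinge (a point): the lever's pin, at the top of the bar (stand x = -34, y = -36 mm, z 142 mm); its axis is vertical
- brush: long cup brush hanging upright in the stand: bristles 0 to 75 mm, diameter 35 mm (solid core 28 mm), steel neck diameter 10 mm to 122 mm, wooden collar diameter 36 mm to 130 mm, round wooden handle diameter 24 mm to 192 mm. Origin: centre of the bristle end (20 mm above the table when hanging), z towards the handle
- brush_collar (a point): centre of the underside of the brush's collar, 122 mm up from the bristle end
- cup_tall: white stoneware tumbler, no handle, diameter 66 mm, height 112 mm (the tallest), wall 3.5 mm, inner floor 6 mm above the underside; upright on the table to the robot's left at the start; origin: centre of the underside, z up. May be absent (None from the start)
- cup_middle: white stoneware tumbler, no handle, diameter 62 mm, height 88 mm (the middle one), wall 3.5 mm, inner floor 6 mm above the underside; upright on the table to the robot's left at the start; origin: centre of the underside, z up. May be absent (None from the start)
- cup_small: white stoneware tumbler, no handle, diameter 58 mm, height 66 mm (the shortest), wall 3.5 mm, inner floor 6 mm above the underside; upright on the table to the robot's left at the start; origin: centre of the underside, z up. May be absent (None from the start)
- tray: fixed round oak tray, outside diameter 346 mm, floor 8 mm thick (its top at z = 8 mm), inner radius 162 mm at the floor, rim 18 mm high; origin: centre of the underside, axes as the world's
- mortar: fixed grey stone mortar on the tray, near its middle, 68 mm diameter, 56 mm high; origin: centre of the underside, axes as the world's (robot's right = -y, left = +y, behind = +x)
- egg_cup: white egg cup, 46 mm diameter, 52 mm high, on the tray in front of the mortar; origin: centre of the underside; leave alone
- stopper: green glass carafe stopper, 42 mm diameter, 70 mm high, standing on the tray in front of the mortar; origin: centre of the underside; leave alone

How it is judged (in metres and radians):
On the way, in this order (a step that is already met when the one before it is completed fails the run):
1. the lever on the brush stand is swung open (1.3 rad or more) (value of joint lever above 1.3 rad), for 0.1 s.
2. the brush's bristle end is down at the floor of the tall tumbler (within 20 mm of it) (horizontal distance between brush and cup_tall below 0.024 m and horizontal distance between brush_collar and cup_tall below 0.06 m and z of brush in the frame of cup_tall between -0.003 and 0.026 m), for 0.1 s.
3. the brush is drawn up in the tall tumbler (bristle end more than 70 mm above its underside) (horizontal distance between brush and cup_tall below 0.024 m and horizontal distance between brush_collar and cup_tall below 0.06 m and z of brush in the frame of cup_tall between 0.07 and 0.2 m), for 0.05 s.
4. the brush is down at the floor of the tall tumbler a second time (all of step 2), for 0.1 s.
5. the brush's bristle end is down at the floor of the middle tumbler (within 20 mm of it) (horizontal distance between brush and cup_middle below 0.024 m and horizontal distance between brush_collar and cup_middle below 0.06 m and z of brush in the frame of cup_middle between -0.003 and 0.026 m), for 0.1 s.
6. the brush is drawn up in the middle tumbler (bristle end more than 54 mm above its underside) (horizontal distance between brush and cup_middle below 0.024 m and horizontal distance between brush_collar and cup_middle below 0.06 m and z of brush in the frame of cup_middle between 0.054 and 0.2 m), for 0.05 s.
7. the brush is down at the floor of the middle tumbler a second time (all of step 5), for 0.1 s.
8. the brush's bristle end is down at the floor of the small tumbler (within 20 mm of it) (horizontal distance between brush and cup_small below 0.024 m and horizontal distance between brush_collar and cup_small below 0.06 m and z of brush in the frame of cup_small between -0.003 and 0.026 m), for 0.1 s.
9. the brush is drawn up in the small tumbler (bristle end more than 40 mm above its underside) (horizontal distance between brush and cup_small below 0.024 m and horizontal distance between brush_collar and cup_small below 0.06 m and z of brush in the frame of cup_small between 0.04 and 0.2 m), for 0.05 s.
10. the brush is down at the floor of the small tumbler a second time (all of step 8), for 0.1 s.
At the end, for the whole second after the job is handed in: Each tumbler stands upright (0.1 rad), at rest, on the tray, centre 78-115 mm from the mortar's centre (tall: -y, middle: +y, small: +x), at most 18 mm off sideways; the brush hangs upright, collar within 12 mm of the rest point; lever below 0.15 rad (y of cup_tall in the frame of mortar between -0.115 and -0.078 m and x of cup_tall in the frame of mortar between -0.018 and 0.018 m and z of cup_tall in the frame of tray between 0.003 and 0.014 m and angle between each of cup_tall, cup_middle, cup_small's own z axis and vertical below 0.1 rad and linear speed of each of cup_tall, cup_middle, cup_small below 0.02 m/s and y of cup_middle in the frame of mortar between 0.078 and 0.115 m and x of cup_middle in the frame of mortar between -0.018 and 0.018 m and z of cup_middle in the frame of tray between 0.003 and 0.014 m and x of cup_small in the frame of mortar between 0.078 and 0.115 m and y of cup_small in the frame of mortar between -0.018 and 0.018 m and z of cup_small in the frame of tray between 0.003 and 0.014 m and distance between brush_collar and stand_rest below 0.012 m and angle between brush's own z axis and vertical below 0.15 rad and linear speed of brush below 0.03 m/s and value of joint lever below 0.15 rad); the robot touches nothing.
It fails at once if the egg cup is shifted by more than 30 mm (distance of egg_cup from where it was at the start of the episode above 0.03 m).
It fails at once if the stopper is shifted by more than 30 mm (distance of stopper from where it was at the start of the episode above 0.03 m).
Of cup_tall, cup_middle, cup_small only 2 to 3 are there at a start; the rules pass over those that are not, and their reading is None.
At some moment in a run one of cup_tall, cup_middle, cup_small may be knocked a few centimetres aside while the robot is not near it.
It also fails if it takes over 210 s, if anything falls off the work surface, if the arm or the gripper's body presses on something with over 40 N, if the wrist force passes 120 N, or if a joint passes its speed limit or range.

ROBOT

A 6-joint arm with a two-finger parallel gripper is mounted at the origin on the work surface. World frame = base frame: x ahead of the robot, y to its left, z up, the work surface at z = 0. Lengths are in m, angles in degrees, forces in N, time in s.
With the tool pointing down it reaches from about 0.275 to 0.975 m from the base axis. Payload 8.4 kg.
Tool frame: the origin (TCP) lies midway between the tips of the shut fingers; the grasp point (between the pads) lies 19 mm behind it (arm.grasp_offset is the distance from the TCP to the grasp point, in m); x points along the fingers, y is the direction in which the jaws open and shut, and the axes are right-handed (so a half turn about x gives the same grasp; the last joint's range is limited). The gripper opens to 92 mm and grips with 3 to 60 N. Pads are 20 mm wide; open, the fingers measure 128 mm over their backs; the gripper's body (75 mm by 189 mm) begins 69 mm behind the grasp point.
Start: joints at [73.946, 20.225, 93.587, -0, 66.188, -0.138], TCP at [0.171, 0.601, 0.192] pointing down, gripper open.
Joint ranges: [-150.9, 150.9], [-52.94, 120.26], [3.33, 152.33], [-74.26, 254.26], [0, 154.13], [-172.89, 172.89]. Speed limits (degrees/s): [127.2, 127.2, 159.86, 180, 180, 180].

INTERFACE

Orientations are given as a 3x3 rotation matrix whose columns are the frame's x, y, z axes.
In Python, from bench import sense, optics, ticket, arm gives the robot as it stands.
- The arm moves only by the tool arm_command, never from a script. Its argument "deltas" is a list of rows, each a list of 3 entries, a list of its own where there are three numbers: the shift along the world's x, y, z in cm, then the turn about the world's z in rad, then the closure, from 0 (fully open) to 1 (shut). In form: [[[tx, ty, tz], roll, claw], ...]. A call has 1 to 5 rows; each row is the pose to reach, as a shift and turn from the pose commanded when the call began; what a row does not reach only later rows make up. A row lasts 1/12 s, in which the tool goes at most 41.7 mm and 7.16 degrees, less where a joint would pass 70% of its speed; a pose out of reach is approached as far as the arm can. A call with a gripper value outside its range is refused whole. The fingers move at their own pace and stop on an object; the grip force is fixed at half the most. Time passes only in rows, so rows that repeat a pose let the fingers close. It gives the time, the measured TCP pose, the force and the opening at its end, in the units of the state.
- sense(): the state, without advancing time (a new reading comes with each control period).
- optics.grab_frame(name): name is "side" or "top"; returns a dict with "pixels" (384x512x3 uint8, blue, green, red), "camera_matrix" (3x3 intrinsics, pixels), "rvec" (rotation vector, rad) and "tvec" (3), from world to camera coordinates, as OpenCV has them. Camera axes: x right, y down, z forward; pixel columns grow to the right and rows downward; lengths in m; the calibration is good to about 2 mm. A picture is of the moment at which its call begins. There is no depth.
- ticket.job_done(): hands the job in, once; it reports no verdict.
The state is a dict: "time": time; "joint_pos": joint angles; "qd": joint speeds; "effort": joint torques, N m; "ee_pos": TCP position; "ee_rot": TCP orientation; "ft_force": force on the tool from outside, world axes, zero at the start; "torque": the same for the moment, N m; "grip_width": opening from 0.0 (shut) to 1.0 (fully open).
Only numpy, scipy, OpenCV 4.12 (cv2) and the standard library are available. Lean on these libraries where they do the work, as an engineer would, in place of code of your own. Each camera call takes 0.05 s, during which the arm holds its last target.

## Working session

There is one attempt and no reset: what is moved stays moved. The work goes in short steps, Python scripts to look and compute and a tool call to move; the robot and the scene stay as the last step left them, time stands still between calls to the robot, and variables do not carry over. Pictures are saved under pics/ and viewed, and the job is handed in when it is done.

Besides the shell and the picture viewer there is one more tool, called after "Request:" in YAML: its name, and indented under it one key for each argument. arm_command: Moves the arm, as the interface text tells. Its arguments: {"type":"object","properties":{"deltas":{"type":"array"}},"required":["deltas"]}

```bash
mkdir -p pics; ls
cat > h.py <<'E'
import numpy as np, cv2
from bench import sense, optics, ticket, arm
def grab(n,save=None):
    f=optics.grab_frame(n)
    if save: cv2.imwrite('pics/'+save,f['pixels'])
    return f
def cam(f):
    R,_=cv2.Rodrigues(np.array(f['rvec'],float)); t=np.array(f['tvec'],float).reshape(3)
    return np.array(f['camera_matrix'],float),R,t
def ray(f,u,v):
    K,R,t=cam(f); d=R.T@np.linalg.inv(K)@np.array([u,v,1.]); return -R.T@t,d/np.linalg.norm(d)
def plane(f,u,v,z):
    o,d=ray(f,u,v); return o+d*(z-o[2])/d[2]
def proj(f,p):
    K,R,t=cam(f); q=K@(R@np.array(p,float)+t); return q[:2]/q[2]
E
python3 - <<'E'
from h import *
np.set_printoptions(precision=4,suppress=True)
for n in('side','top'):
    f=grab(n,n+'0.png'); K,R,t=cam(f); print(n,K.tolist(),-R.T@t,R.tolist())
s=sense(); print(s)
E
```

```text
pics
side [[496.6309704408621, 0.0, 254.35829751752286], [0.0, 496.6309704408621, 189.5870790192057], [0.0, 0.0, 1.0]] [ 0.2091 -1.129   0.7846] [[0.9636581248417083, -0.2665700219538201, -0.017419581570840267], [-0.14940631016509764, -0.4837555183146664, -0.8623562796100921], [0.22145151367605043, 0.8336192307616521, -0.5060021790416893]]
top [[354.09695432298525, 0.0, 255.18689541635663], [0.0, 354.09695432298525, 189.41368540689328], [0.0, 0.0, 1.0]] [ 0.3755 -0.0085  1.1314] [[0.011990715521518203, -0.9998541758587324, 0.012159348631255312], [-0.9888515229409042, -0.013661979122033041, -0.1482768218701865], [0.14842132029710517, -0.010245845222505906, -0.9888711414218441]]
{'time': 0.1, 'joint_pos': array([73.9451, 20.2581, 93.623 ,  0.0008, 66.1906, -0.1364]), 'qd': array([-0.0206, -0.1429, -0.0052, -0.0023,  0.005 ,  0.0045]), 'effort': array([  0.0006, -59.4902, -33.4928,   0.0698,   0.0184,  -0.0001]), 'ee_pos': array([0.1713, 0.6006, 0.1915]), 'ee_rot': array([[-0.0004,  0.2743,  0.9617],
       [-0.0012,  0.9617, -0.2743],
       [-1.    , -0.0013, -0.    ]]), 'ft_force': array([ 0.6126,  0.2192, -0.7605]), 'torque': array([ 0.0291, -0.0074,  0.0014]), 'grip_width': 0.9994998582483796}
```

View pics/side0.png

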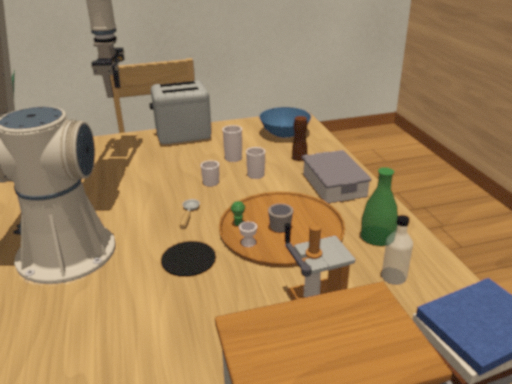

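View pics/top0.png

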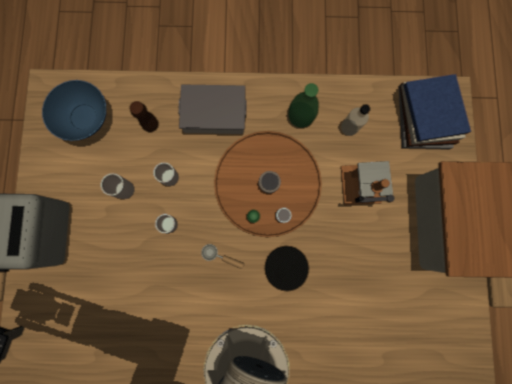

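Run:
```python
import cv2,numpy as np
t=cv2.imread('pics/top0.png'); s=cv2.imread('pics/side0.png')
a=cv2.resize(t[150:220,325:415],None,fx=6,fy=6,interpolation=cv2.INTER_CUBIC)
b=cv2.resize(s[210:300,270:370],None,fx=5,fy=5,interpolation=cv2.INTER_CUBIC)
cv2.imwrite('pics/za.png',a); cv2.imwrite('pics/zb.png',b)
cv2.imwrite('pics/zc.png',cv2.resize(t[145:245,90:190],None,fx=5,fy=5,interpolation=cv2.INTER_CUBIC))
cv2.imwrite('pics/zd.png',cv2.resize(t[125:245,210:330],None,fx=5,fy=5,interpolation=cv2.INTER_CUBIC))
```

```text
(no output)
```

View pics/za.png

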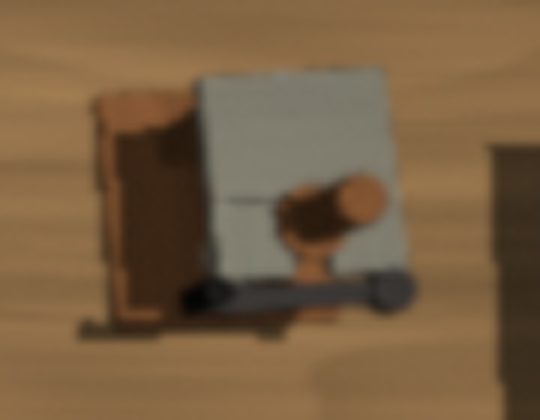

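View pics/zb.png

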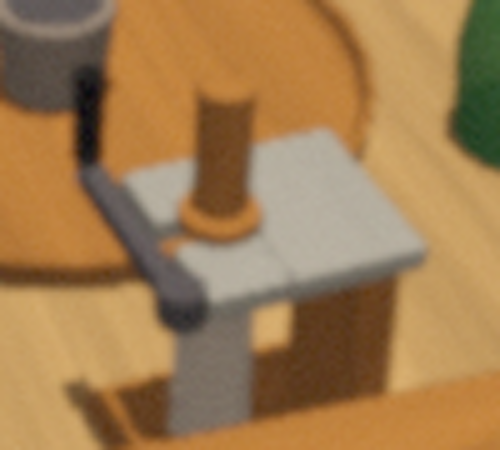

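View pics/zc.png

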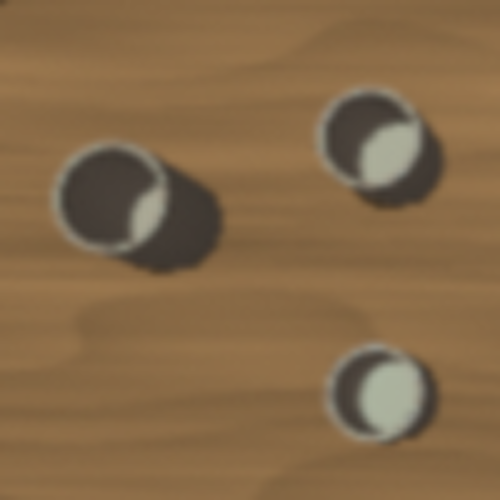

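View pics/zd.png

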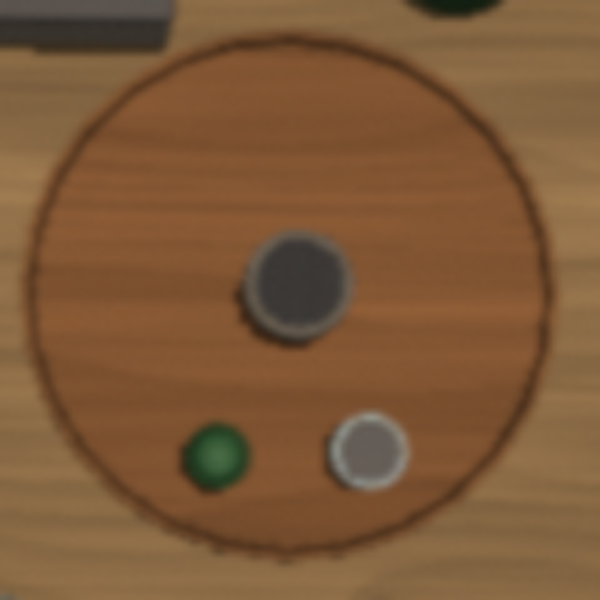

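Run:
```python
from h import *
np.set_printoptions(precision=4,suppress=True)
f=grab('top'); s=grab('side')
def P(zx,zy,k,ox,oy,z): return plane(f,(zx+.5)/k-.5+ox,(zy+.5)/k-.5+oy,z)
for n,x,y,z in(('tall',111,197.5,.112),('mid',368,139,.088),('small',375.5,392,.066)): print(n,P(x,y,5,90,145,z))
for n,x,y,z in(('mortar',297.5,286,.056),('egg',369,451,.06),('stop',217,457,.06),('trayL',28,290,.018),('trayR',554,290,.018),('trayT',290,34,.018),('trayB',290,555,.018)): print(n,P(x,y,5,210,125,z))
for n,x,y,z in(('BL',198,78,.142),('BR',385,68,.142),('FR',408,275,.142),('FLvis',213,275,.142),('handletop',361,200,.212),('collar',312,222,.15),('hinge',393,290,.142),('posttop?',200,298,.188),('posttop2',193,300,.188)): print(n,P(x,y,6,325,150,z))
# side cross-check
def S(zx,zy,z): return plane(s,(zx+.5)/5-.5+270,(zy+.5)/5-.5+210,z)
for n,x,y,z in(('handletop',225,92,.212),('posttop',90,70,.188),('hinge',184,300,.142),('BL',325,128,.142),('BR',425,245,.142)): print('side',n,S(x,y,z))
```

```text
tall [0.5383 0.3974 0.112 ]
mid [0.5798 0.2565 0.088 ]
small [0.4301 0.2498 0.066 ]
mortar [ 0.5612 -0.0623  0.056 ]
egg [ 0.4597 -0.1061  0.06  ]
stop [ 0.4549 -0.014   0.06  ]
trayL [0.5628 0.1075 0.018 ]
trayR [ 0.5675 -0.2282  0.018 ]
trayT [ 0.7345 -0.0583  0.018 ]
trayB [ 0.3974 -0.0605  0.018 ]
BL [ 0.6059 -0.3116  0.142 ]
BR [ 0.6121 -0.4016  0.142 ]
FR [ 0.5122 -0.4081  0.142 ]
FLvis [ 0.5109 -0.3157  0.142 ]
handletop [ 0.5356 -0.3605  0.212 ]
collar [ 0.5356 -0.3607  0.15  ]
hinge [ 0.5049 -0.4006  0.142 ]
posttop? [ 0.4941 -0.2952  0.188 ]
posttop2 [ 0.4932 -0.2921  0.188 ]
side handletop [ 0.5346 -0.3681  0.212 ]
side posttop [ 0.4996 -0.3043  0.188 ]
side hinge [ 0.5055 -0.4059  0.142 ]
side BL [ 0.6062 -0.3136  0.142 ]
side BR [ 0.6126 -0.4014  0.142 ]
```

Run:
```python
from h import *
np.set_printoptions(precision=4,suppress=True)
f=grab('top'); s=grab('side')
for a,b in(((443,162),(384,287)),((447,276),(217,322))):
    o,d=ray(f,*a);p,e=ray(s,*b)
    A=np.stack([d,-e],1); t=np.linalg.lstsq(A,p-o,rcond=None)[0]; print(o+d*t[0],p+e*t[1])
# side rims of cups
for n,u,v,z in(('tall',232.5,129.5,.112),('mid',256.5,151.5,.088),('small',210,164.5,.066),('mortar',281,211,.056)): print(n,plane(s,u,v,z))
for n,p in(('tall',[.538,.397,.112]),('mid',[.58,.2565,.088]),('small',[.43,.25,.066]),('mortar',[.561,-.062,.056])):print(n,proj(s,p))
cv2.imwrite('pics/ze.png',cv2.resize(s['pixels'][115:195,190:290],None,fx=6,fy=6,interpolation=cv2.INTER_CUBIC))
print(sense()['time'])
```

```text
[ 0.6016 -0.536   0.1822] [ 0.6022 -0.5361  0.1824]
[ 0.2941 -0.5288  0.177 ] [ 0.2993 -0.5296  0.177 ]
tall [0.5398 0.3875 0.112 ]
mid [0.5844 0.2479 0.088 ]
small [0.4319 0.246  0.066 ]
mortar [ 0.5662 -0.0598  0.056 ]
tall [231.3513 128.4905]
mid [254.4436 150.5538]
small [209.1615 164.023 ]
mortar [279.4205 211.7319]
0.3
```

View pics/ze.png

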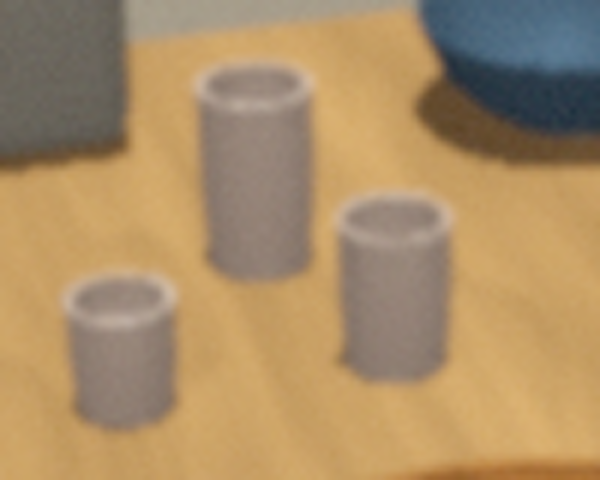

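Request:
arm_command:
  deltas:
    - [[0,0,4],0,0.5]
    - [[0,0,8],0,0.5]
    - [[3,-4,10],0,0.5]
    - [[6,-7,12],0,0.5]

```text
time: 0.63
ee_pos: [0.2201, 0.5429, 0.3066]
ee_rot: [[0.001, 0.271, 0.962], [0.002, 0.962, -0.271], [-1.0, 0.002, 0.0]]
ft_force: [0.2, 0.2, -0.1]
grip_width: 0.732
```

Request:
arm_command:
  deltas:
    - [[1.2,-3.8,0],-0.1,0.4]
    - [[2.4,-7.6,0],-0.2,0.4]
    - [[3.6,-11.4,0],-0.3,0.4]
    - [[4.8,-15.2,0],-0.4,0.4]
    - [[6,-19,0],-0.5,0.4]

```text
time: 1.05
ee_pos: [0.2807, 0.3507, 0.3049]
ee_rot: [[0.0, 0.705, 0.709], [0.0, 0.709, -0.705], [-1.0, 0.0, 0.0]]
ft_force: [0.6, 0.3, 0.4]
grip_width: 0.6
```

Request:
arm_command:
  deltas:
    - [[1.2,-3.8,0],-0.1,0.4]
    - [[2.4,-7.6,0],-0.2,0.4]
    - [[3.6,-11.4,0],-0.3,0.4]
    - [[4.8,-15.2,0],-0.4,0.4]
    - [[6,-19,0],-0.5,0.4]

```text
time: 1.47
ee_pos: [0.3406, 0.1607, 0.3051]
ee_rot: [[0.001, 0.959, 0.285], [0.0, 0.285, -0.959], [-1.0, 0.001, -0.0]]
ft_force: [1.5, 0.2, -0.4]
grip_width: 0.602
```

Request:
arm_command:
  deltas:
    - [[1.2,-3.8,0],-0.1,0.4]
    - [[2.4,-7.6,0],-0.2,0.4]
    - [[3.6,-11.4,0],-0.23,0.4]
    - [[4.8,-15.2,0],-0.23,0.4]
    - [[6,-19,0],-0.23,0.4]

```text
time: 1.88
ee_pos: [0.4007, -0.0296, 0.3052]
ee_rot: [[0.001, 0.998, 0.063], [0.0, 0.063, -0.998], [-1.0, 0.001, 0.0]]
ft_force: [0.9, 0.4, 0.3]
grip_width: 0.603
```

Request:
arm_command:
  deltas:
    - [[1.3,-3.8,0],0,0.4]
    - [[2.6,-7.6,0],0,0.4]
    - [[3.9,-11.4,0],0,0.4]
    - [[5.2,-15.2,0],0,0.4]
    - [[6.5,-19,0],0,0.4]

```text
time: 2.3
ee_pos: [0.4657, -0.2197, 0.305]
ee_rot: [[0.0, 0.998, 0.062], [-0.0, 0.062, -0.998], [-1.0, 0.0, 0.0]]
ft_force: [1.1, 0.1, -0.4]
grip_width: 0.598
```

Request:
arm_command:
  deltas:
    - [[1.3,-3.8,0],0,0.4]
    - [[2.6,-7.0,0],0,0.4]
    - [[2.6,-7.0,0],0,0.4]
    - [[2.6,-7.0,0],0,0.4]

```text
time: 2.63
ee_pos: [0.4915, -0.2888, 0.3041]
ee_rot: [[-0.001, 0.998, 0.061], [0.001, 0.061, -0.998], [-1.0, -0.001, -0.001]]
ft_force: [-0.7, 0.8, 0.6]
grip_width: 0.603
```

Run:
```python
from h import *
np.set_printoptions(precision=4,suppress=True)
s=sense();print(s['ee_pos'],s['joint_pos'])
```

```text
[ 0.4915 -0.2888  0.3041] [-30.5866  10.3078  92.5414   0.0045  77.2275 -34.0665]
```

Request:
arm_command:
  deltas:
    - [[0.7,-1.5,-3.5],0,0.4]
    - [[0.7,-1.5,-7],0,0.4]
    - [[0.7,-1.5,-11],0,0.4]
    - [[0.7,-1.5,-15],0,0.4]
    - [[0.7,-1.5,-15],0,0.4]

```text
time: 3.05
ee_pos: [0.4939, -0.2985, 0.1482]
ee_rot: [[-0.01, 0.998, 0.064], [0.006, 0.064, -0.998], [-1.0, -0.009, -0.007]]
ft_force: [-1.8, 0.5, -0.8]
grip_width: 0.597
```

Run:
```python
from h import *
t=grab('top')['pixels']; s=grab('side')['pixels']
a=cv2.resize(t[150:220,325:415],None,fx=4,fy=4,interpolation=cv2.INTER_CUBIC)
b=cv2.resize(s[210:300,270:370],None,fx=4,fy=4,interpolation=cv2.INTER_CUBIC)
b=cv2.copyMakeBorder(b,0,0,0,0,0)
h=max(a.shape[0],b.shape[0]); a=cv2.copyMakeBorder(a,0,h-a.shape[0],0,0,0); b=cv2.copyMakeBorder(b,0,h-b.shape[0],0,0,0)
cv2.imwrite('pics/l1.png',np.hstack([a,b])); print(sense()['ee_pos'])
```

```text
[ 0.49792249 -0.30115388  0.15500808]
```

View pics/l1.png

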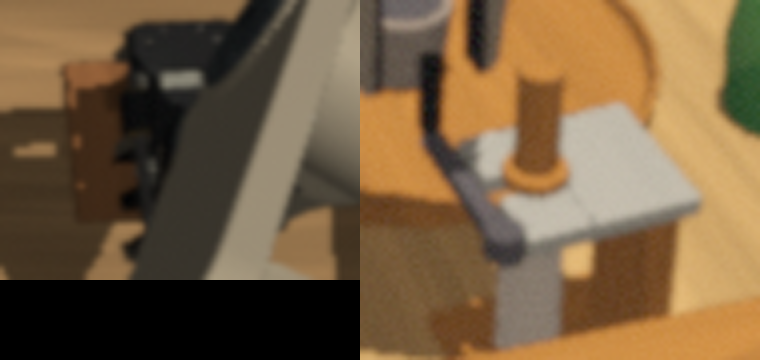

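Request:
arm_command:
  deltas:
    - [[0,0,-0.3],0,1]
    - [[0,0,-0.3],0,1]
    - [[0,0,-0.3],0,1]
    - [[0,0,-0.3],0,1]
    - [[0,0,-0.3],0,1]

```text
time: 3.57
ee_pos: [0.4991, -0.3028, 0.1531]
ee_rot: [[0.002, 0.998, 0.063], [-0.001, 0.063, -0.998], [-1.0, 0.001, 0.001]]
ft_force: [0.4, 0.2, -0.6]
grip_width: 0.256
```

Request:
arm_command:
  deltas:
    - [[0,0,0],0,1]
    - [[0,0,0],0,1]
    - [[0,0,0],0,1]

```text
time: 3.82
ee_pos: [0.4988, -0.3026, 0.1523]
ee_rot: [[0.0, 0.998, 0.063], [-0.0, 0.063, -0.998], [-1.0, 0.0, 0.0]]
ft_force: [-0.4, 0.6, 4.2]
grip_width: 0.136
```

Run:
```python
from h import *
s=grab('side')['pixels']
cv2.imwrite('pics/l2.png',cv2.resize(s[180:300,240:370],None,fx=5,fy=5,interpolation=cv2.INTER_CUBIC)); z=sense();print(z['ee_pos'],z['grip_width'])
```

```text
[ 0.49875608 -0.30258872  0.15225237] 0.14039253168663482
```

View pics/l2.png

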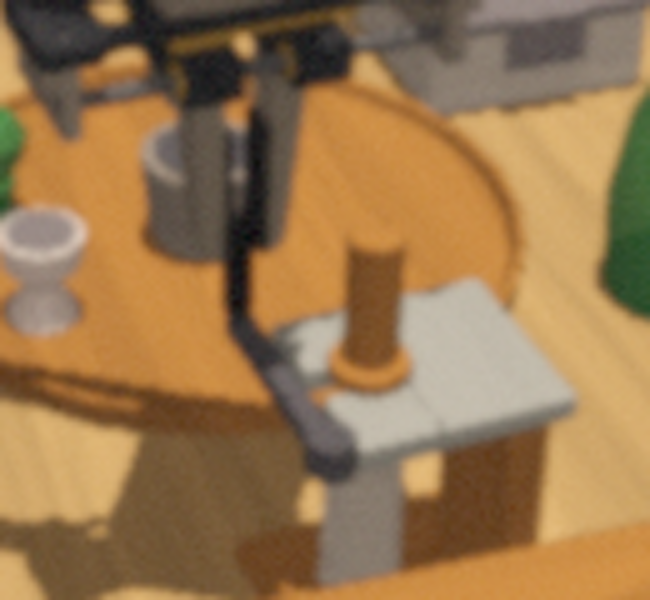

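Request:
arm_command:
  deltas:
    - [[-0.96,-0.1,0],0.09,1]
    - [[-1.9,-0.3,0],0.18,1]
    - [[-2.82,-0.6,0],0.27,1]
    - [[-3.71,-0.98,0],0.36,1]
    - [[-4.55,-1.45,0],0.45,1]

```text
time: 4.28
ee_pos: [0.4536, -0.3176, 0.1523]
ee_rot: [[0.002, 0.869, 0.495], [-0.001, 0.495, -0.869], [-1.0, 0.001, 0.002]]
ft_force: [4.0, -2.0, 0.7]
grip_width: 0.14
```

Request:
arm_command:
  deltas:
    - [[-0.79,-0.55,0],0.09,1]
    - [[-1.52,-1.18,0],0.18,1]
    - [[-2.19,-1.88,0],0.27,1]
    - [[-2.78,-2.64,0],0.36,1]
    - [[-3.29,-3.46,0],0.45,1]

```text
time: 4.7
ee_pos: [0.4209, -0.352, 0.1523]
ee_rot: [[0.002, 0.567, 0.824], [-0.001, 0.824, -0.567], [-1.0, 0.001, 0.002]]
ft_force: [4.6, 1.0, 1.3]
grip_width: 0.14
```

Request:
arm_command:
  deltas:
    - [[-0.43,-0.86,0],0.09,1]
    - [[-0.77,-1.76,0],0.18,1]
    - [[-1.02,-2.69,0],0.27,1]
    - [[-1.18,-3.64,0],0.36,1]
    - [[-1.24,-4.61,0],0.45,1]

```text
time: 5.12
ee_pos: [0.408, -0.3977, 0.1522]
ee_rot: [[0.001, 0.153, 0.988], [0.001, 0.988, -0.153], [-1.0, 0.001, 0.001]]
ft_force: [1.6, 3.5, 3.5]
grip_width: 0.138
```

Request:
arm_command:
  deltas:
    - [[0.04,-0.96,0],0.09,1]
    - [[0.17,-1.92,0],0.18,1]
    - [[0.4,-2.86,0],0.27,1]
    - [[0.72,-3.77,0],0.36,1]
    - [[0.72,-3.77,0],0.36,1]

```text
time: 5.53
ee_pos: [0.4149, -0.4366, 0.1521]
ee_rot: [[-0.001, -0.206, 0.978], [-0.0, 0.978, 0.206], [-1.0, -0.0, -0.001]]
ft_force: [-3.3, 2.6, 6.6]
grip_width: 0.139
```

Run:
```python
from h import *
s=grab('side')['pixels']
cv2.imwrite('pics/l3.png',cv2.resize(s[160:320,200:370],None,fx=3.5,fy=3.5,interpolation=cv2.INTER_CUBIC)); z=sense();print(z['ee_pos'],z['grip_width'],z['joint_pos'])
```

```text
[ 0.41464406 -0.43592684  0.15210805] 0.140106489513966 [-4.65539157e+01  2.04946261e+01  9.86941803e+01 -4.01830859e-02
  6.08523389e+01 -1.48171288e+02]
```

View pics/l3.png

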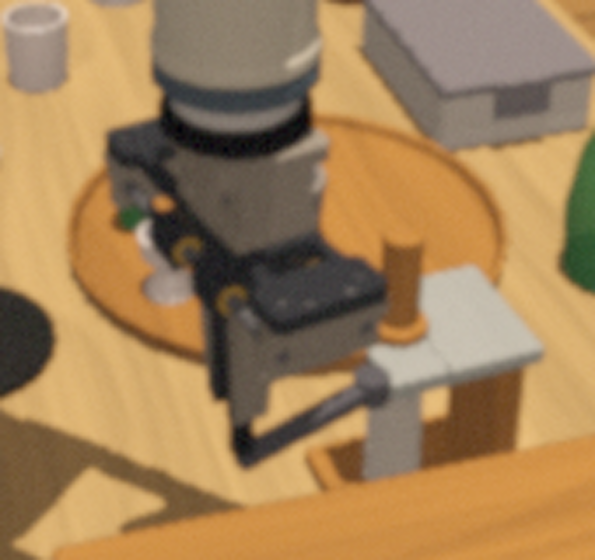

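Request:
arm_command:
  deltas:
    - [[0,0,0],0,0.6]
    - [[0,0,0],0,0.6]
    - [[0,0,0],0,0.6]
    - [[0,0,0],0,0.6]
    - [[0,0,0],0,0.6]

```text
time: 6.0
ee_pos: [0.415, -0.4352, 0.1517]
ee_rot: [[-0.0, -0.201, 0.98], [0.0, 0.98, 0.201], [-1.0, 0.0, -0.0]]
ft_force: [-0.4, 0.4, 0.4]
grip_width: 0.405
```

Request:
arm_command:
  deltas:
    - [[0,0,4],0,0.5]
    - [[0,0,8],0,0.4]
    - [[0,0,12],-0.1,0.4]
    - [[4,2.5,12],-0.15,0.4]
    - [[7,5,12],-0.15,0.4]

```text
time: 6.42
ee_pos: [0.484, -0.3892, 0.2755]
ee_rot: [[0.005, -0.045, 0.999], [-0.004, 0.999, 0.045], [-1.0, -0.005, 0.005]]
ft_force: [0.9, 0.1, -1.0]
grip_width: 0.595
```

Request:
arm_command:
  deltas:
    - [[3.5,1.6,0],0,0.4]
    - [[5.1,2.5,0],0,0.4]
    - [[5.1,2.5,0],0,0.4]

```text
time: 6.67
ee_pos: [0.5369, -0.3598, 0.2716]
ee_rot: [[0.001, -0.055, 0.998], [0.001, 0.998, 0.055], [-1.0, 0.001, 0.001]]
ft_force: [-1.1, 0.5, -0.3]
grip_width: 0.6
```

Run:
```python
from h import *
s=grab('side')['pixels']
cv2.imwrite('pics/l4.png',cv2.resize(s[160:320,200:370],None,fx=3.5,fy=3.5,interpolation=cv2.INTER_CUBIC)); z=sense();print(z['ee_pos'],z['ee_rot'][:,1],z['grip_width'],z['joint_pos'])
```

```text
[ 0.53500962 -0.3609307   0.27142519] [-5.48541684e-02  9.98494335e-01  2.90055110e-04] 0.5997289287904115 [-3.41383099e+01  1.85938875e+01  8.57485949e+01  9.87709572e-04
  7.56836958e+01 -1.27283048e+02]
```

View pics/l4.png

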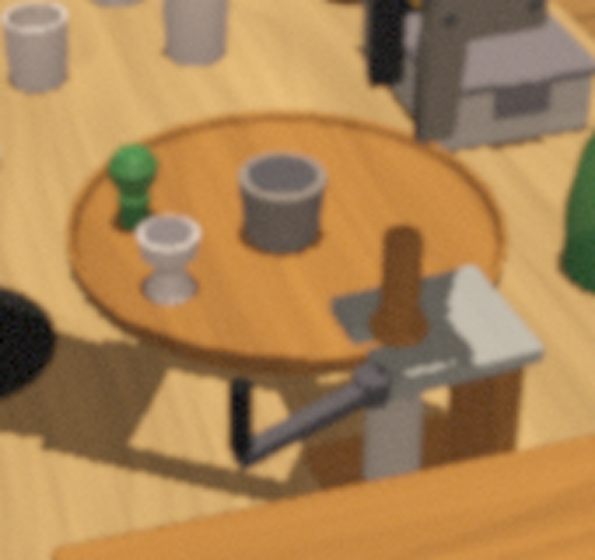

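Request:
arm_command:
  deltas:
    - [[0,0,-4],0,0.5]
    - [[0,0,-8],0,0.5]
    - [[0,0,-10.8],0,0.5]
    - [[0,0,-10.8],0,0.5]
    - [[0,0,-10.8],0,1]

```text
time: 7.13
ee_pos: [0.5321, -0.3623, 0.1631]
ee_rot: [[-0.003, -0.051, 0.999], [0.002, 0.999, 0.051], [-1.0, 0.002, -0.003]]
ft_force: [-0.2, -0.2, -0.0]
grip_width: 0.454
```

Request:
arm_command:
  deltas:
    - [[0,0,0],0,1]
    - [[0,0,0],0,1]
    - [[0,0,0],0,1]
    - [[0,0,0],0,1]
    - [[0,0,0],0,1]

```text
time: 7.55
ee_pos: [0.5349, -0.3631, 0.1663]
ee_rot: [[0.003, -0.052, 0.999], [-0.002, 0.999, 0.052], [-1.0, -0.003, 0.003]]
ft_force: [-0.1, 0.7, 7.5]
grip_width: 0.253
```

Request:
arm_command:
  deltas:
    - [[0,0,0],0,1]
    - [[0,0,0.3],0,1]
    - [[0,0,0.6],0,1]
    - [[0,0,0.6],0,1]

```text
time: 7.88
ee_pos: [0.5341, -0.3624, 0.1709]
ee_rot: [[0.001, -0.052, 0.999], [-0.001, 0.999, 0.052], [-1.0, -0.001, 0.001]]
ft_force: [-0.8, 0.1, -0.7]
grip_width: 0.247
```

Run:
```python
from h import *
s=grab('side')['pixels']
cv2.imwrite('pics/l5.png',cv2.resize(s[160:320,200:370],None,fx=3.5,fy=3.5,interpolation=cv2.INTER_CUBIC)); z=sense();print(z['ee_pos'],z['ft_force'],z['grip_width'])
```

```text
[ 0.53398428 -0.36223102  0.17041213] [ 0.16715585 -0.19540938 -0.91505089] 0.25285486074019686
```

View pics/l5.png

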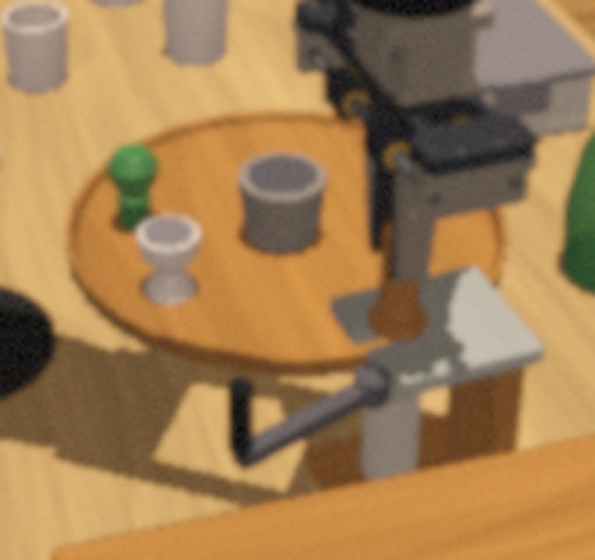

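Request:
arm_command:
  deltas:
    - [[-2,-0.12,0],0,1]
    - [[-4.5,-0.28,0],0,1]
    - [[-7,-0.43,0],0,1]
    - [[-9.5,-0.6,0],0,1]
    - [[-12,-0.75,0],0,1]

```text
time: 8.35
ee_pos: [0.4126, -0.3694, 0.1696]
ee_rot: [[-0.0, -0.053, 0.999], [0.0, 0.999, 0.053], [-1.0, 0.0, -0.0]]
ft_force: [-0.4, 0.3, -0.7]
grip_width: 0.253
```

Run:
```python
from h import *
s=grab('side')['pixels']
cv2.imwrite('pics/l6.png',cv2.resize(s[160:320,200:370],None,fx=3.5,fy=3.5,interpolation=cv2.INTER_CUBIC)); z=sense();print(z['ee_pos'],z['ft_force'],z['grip_width'])
```

```text
[ 0.40825256 -0.36897267  0.16930162] [-1.88578772  1.03068675 -1.20210287] 0.2505699570981545
```

View pics/l6.png

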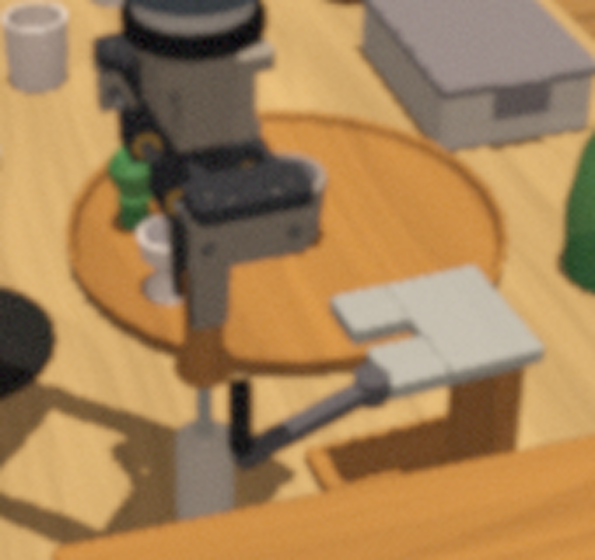

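Request:
arm_command:
  deltas:
    - [[0,0,4],0,1]
    - [[0,0,8],0,1]
    - [[0,0,12],0,1]
    - [[0,0,16],0,1]
    - [[0.6,3,17],0,1]

```text
time: 8.82
ee_pos: [0.4212, -0.3441, 0.3464]
ee_rot: [[0.006, -0.05, 0.999], [-0.007, 0.999, 0.05], [-1.0, -0.008, 0.006]]
ft_force: [1.3, -0.7, -1.3]
grip_width: 0.257
```

Request:
arm_command:
  deltas:
    - [[0.6,4,0],0,1]
    - [[1.2,8,0],0,1]
    - [[1.8,12,0],0,1]
    - [[2.4,16,0],0,1]
    - [[3,20,0],0,1]

```text
time: 9.23
ee_pos: [0.4496, -0.1378, 0.34]
ee_rot: [[0.0, -0.052, 0.999], [0.0, 0.999, 0.052], [-1.0, 0.0, 0.0]]
ft_force: [1.0, 0.7, -0.3]
grip_width: 0.252
```

Request:
arm_command:
  deltas:
    - [[0.6,4,0],0,1]
    - [[1.2,8,0],0,1]
    - [[1.8,12,0],0,1]
    - [[2.4,16,0],0,1]
    - [[3,20,0],0,1]

```text
time: 9.65
ee_pos: [0.4795, 0.0624, 0.34]
ee_rot: [[0.0, -0.052, 0.999], [-0.0, 0.999, 0.052], [-1.0, -0.0, 0.0]]
ft_force: [0.7, -1.1, 0.7]
grip_width: 0.25
```

Request:
arm_command:
  deltas:
    - [[0.6,4,0],0,1]
    - [[1.2,8,0],0,1]
    - [[1.8,12,0],0,1]
    - [[2.4,16,0],0,1]
    - [[3,20,0],0,1]

```text
time: 10.07
ee_pos: [0.5095, 0.2626, 0.3398]
ee_rot: [[-0.0, -0.052, 0.999], [-0.0, 0.999, 0.052], [-1.0, -0.0, -0.0]]
ft_force: [0.4, -0.4, -0.2]
grip_width: 0.249
```

Run:
```python
from h import *
np.set_printoptions(precision=4,suppress=True)
f=grab('side'); s=f['pixels']; g=grab('top')
cv2.imwrite('pics/c1.png',np.hstack([cv2.resize(s[60:200,160:320],None,fx=2.5,fy=2.5,interpolation=cv2.INTER_CUBIC),cv2.resize(g['pixels'][110:250,60:220],None,fx=2.5,fy=2.5,interpolation=cv2.INTER_CUBIC)])); z=sense();print(z['ee_pos'],z['ft_force'],z['grip_width'])
```

```text
[0.5098 0.2655 0.339 ] [ 0.7907 -0.8218 -0.765 ] 0.25430086610516817
```

View pics/c1.png

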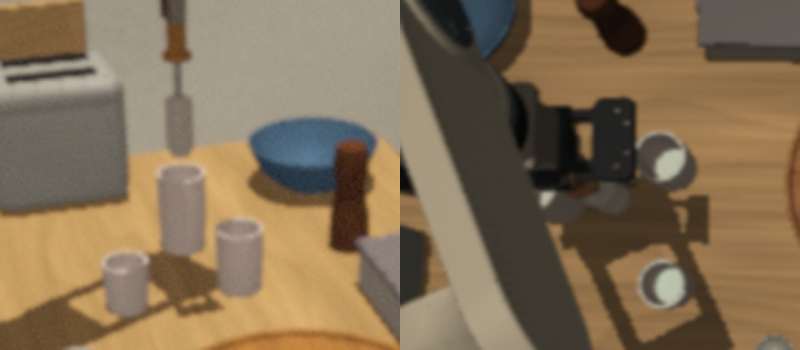

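Request:
arm_command:
  deltas:
    - [[0.9,4,0],0,1]
    - [[1.8,8,0],0,1]
    - [[2.7,12,0],0,1]
    - [[2.9,13,0],0,1]
    - [[2.9,13,0],0,1]

```text
time: 10.58
ee_pos: [0.5386, 0.3924, 0.3386]
ee_rot: [[-0.001, -0.054, 0.999], [-0.001, 0.999, 0.054], [-1.0, -0.001, -0.001]]
ft_force: [-0.8, -0.1, -2.2]
grip_width: 0.25
```

Run:
```python
from h import *
np.set_printoptions(precision=4,suppress=True)
f=grab('side'); s=f['pixels']; z=sense();print(z['ee_pos'])
x,y,h=z['ee_pos']
for dz in (-.1445,-.07,-.0225): print(proj(f,[x,y,h+dz]),(proj(f,[x,y,h+dz])-[160,30])*4)
cv2.imwrite('pics/c2.png',cv2.resize(s[30:170,160:320],None,fx=4,fy=4,interpolation=cv2.INTER_CUBIC))
```

```text
[0.5385 0.3905 0.3389]
[230.9255 106.1384] [283.7021 304.5536]
[229.971   84.2384] [279.8838 216.9534]
[229.3385  69.7285] [277.354  158.9139]
```

View pics/c2.png

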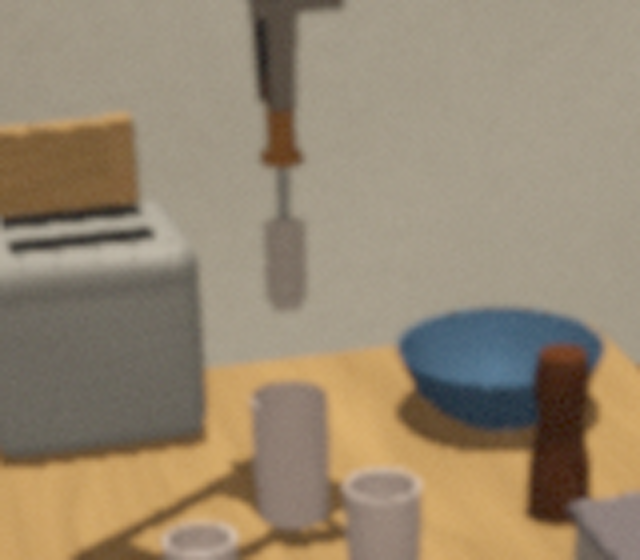

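Request:
arm_command:
  deltas:
    - [[0.1,0.5,-3],0,1]
    - [[0.1,0.5,-6],0,1]
    - [[0.1,0.5,-9],0,1]
    - [[0.1,0.5,-11],0,1]
    - [[0.1,0.5,-13],0,1]

```text
time: 11.05
ee_pos: [0.5393, 0.3926, 0.2087]
ee_rot: [[-0.001, -0.051, 0.999], [-0.001, 0.999, 0.051], [-1.0, -0.001, -0.001]]
ft_force: [-0.2, 0.4, -0.8]
grip_width: 0.257
```

Request:
arm_command:
  deltas:
    - [[0,0,-1.5],0,1]
    - [[0,0,-3],0,1]
    - [[0,0,-5],0,1]
    - [[0,0,-5],0,1]
    - [[0,0,-5],0,1]

```text
time: 11.47
ee_pos: [0.5393, 0.3933, 0.1596]
ee_rot: [[-0.002, -0.051, 0.999], [-0.002, 0.999, 0.051], [-1.0, -0.002, -0.002]]
ft_force: [0.2, 0.5, -1.0]
grip_width: 0.254
```

Run:
```python
from h import *
np.set_printoptions(precision=4,suppress=True)
f=grab('side'); s=f['pixels']; z=sense();print(z['ee_pos'],z['ft_force'])
cv2.imwrite('pics/c3.png',cv2.resize(s[60:200,160:320],None,fx=4,fy=4,interpolation=cv2.INTER_CUBIC))
```

```text
[0.5401 0.3941 0.1609] [ 0.1609 -0.0156 -0.9608]
```

View pics/c3.png

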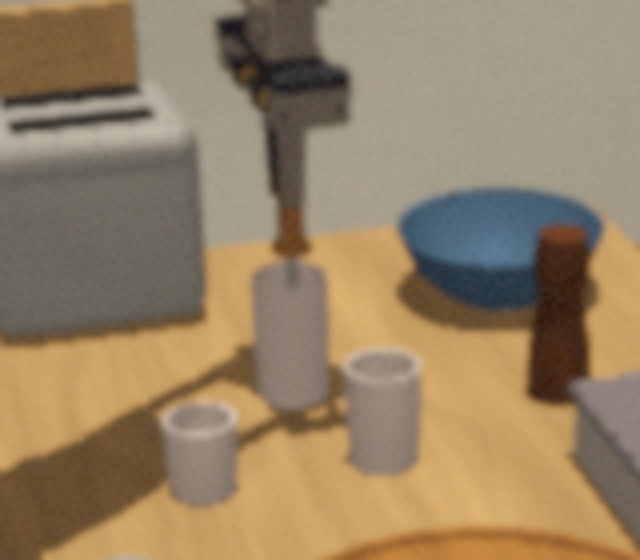

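Request:
arm_command:
  deltas:
    - [[0,0,-0.5],0,1]
    - [[0,0,-0.5],0,1]
    - [[0,0,-0.5],0,1]
    - [[0,0,-0.5],0,1]

```text
time: 11.85
ee_pos: [0.54, 0.3955, 0.1555]
ee_rot: [[0.001, -0.052, 0.999], [0.0, 0.999, 0.052], [-1.0, 0.0, 0.001]]
ft_force: [0.2, 1.3, -0.7]
grip_width: 0.249
```

Request:
arm_command:
  deltas:
    - [[0,0,3],0,1]
    - [[0,0,6],0,1]
    - [[0,0,8],0,1]
    - [[0,0,8],0,1]
    - [[0,0,8],0,1]

```text
time: 12.27
ee_pos: [0.5403, 0.3958, 0.2361]
ee_rot: [[0.002, -0.052, 0.999], [0.002, 0.999, 0.052], [-1.0, 0.001, 0.002]]
ft_force: [0.2, -0.2, -1.8]
grip_width: 0.255
```

Request:
arm_command:
  deltas:
    - [[0,0,-3],0,1]
    - [[0,0,-6],0,1]
    - [[0,0,-8],0,1]
    - [[0,0,-8],0,1]
    - [[0,0,-8],0,1]

```text
time: 12.68
ee_pos: [0.5383, 0.3943, 0.1521]
ee_rot: [[-0.004, -0.052, 0.999], [-0.003, 0.999, 0.052], [-1.0, -0.002, -0.004]]
ft_force: [0.2, 0.7, -1.6]
grip_width: 0.257
```

Request:
arm_command:
  deltas:
    - [[0,0,0],0,1]
    - [[0,0,0],0,1]
    - [[0,0,0],0,1]

```text
time: 12.93
ee_pos: [0.5399, 0.3954, 0.1552]
ee_rot: [[0.0, -0.052, 0.999], [0.0, 0.999, 0.052], [-1.0, 0.0, 0.0]]
ft_force: [-0.8, -1.0, -1.2]
grip_width: 0.256
```

Request:
arm_command:
  deltas:
    - [[0,0,4],0,1]
    - [[0,0,8],0,1]
    - [[0,0,12],0,1]
    - [[0,0,14],0,1]
    - [[0,0,14],0,1]

```text
time: 13.35
ee_pos: [0.542, 0.3969, 0.3018]
ee_rot: [[0.008, -0.052, 0.999], [0.006, 0.999, 0.052], [-1.0, 0.005, 0.008]]
ft_force: [1.1, 0.0, -0.5]
grip_width: 0.254
```

Run:
```python
from h import *
np.set_printoptions(precision=4,suppress=True)
f=grab('side'); s=f['pixels']; g=grab('top'); z=sense();print(z['ee_pos'],z['ft_force'])
cv2.imwrite('pics/c4.png',np.hstack([cv2.resize(s[60:200,160:320],None,fx=2.5,fy=2.5,interpolation=cv2.INTER_CUBIC),cv2.resize(g['pixels'][110:250,60:220],None,fx=2.5,fy=2.5,interpolation=cv2.INTER_CUBIC)]))
```

```text
[0.54   0.3955 0.2958] [-0.161   0.3204 -1.8494]
```

View pics/c4.png

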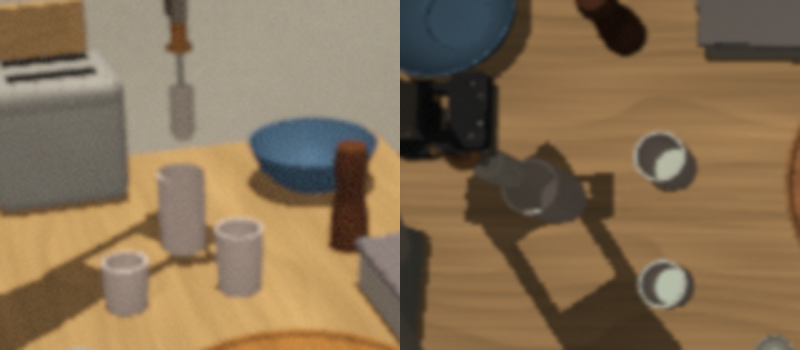

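Request:
arm_command:
  deltas:
    - [[1.1,-3.9,0],0,1]
    - [[2.2,-7.8,0],0,1]
    - [[3.3,-11.6,0],0,1]
    - [[4.1,-14,0],0,1]
    - [[4.1,-14,0],0,1]

```text
time: 13.87
ee_pos: [0.5811, 0.2503, 0.2927]
ee_rot: [[-0.003, -0.049, 0.999], [-0.003, 0.999, 0.049], [-1.0, -0.003, -0.003]]
ft_force: [-0.5, 0.2, -1.1]
grip_width: 0.256
```

Run:
```python
from h import *
np.set_printoptions(precision=4,suppress=True)
f=grab('side'); s=f['pixels']; z=sense();print(z['ee_pos'])
x,y,h=z['ee_pos']
for p in ([x,y,h-.1445],[.581,.255,.088],[.5385,.396,.112]): print((proj(f,p)-[190,60])*4)
cv2.imwrite('pics/c5.png',cv2.resize(s[60:200,190:330],None,fx=4,fy=4,interpolation=cv2.INTER_CUBIC))
```

```text
[0.5805 0.2527 0.2928]
[258.3639 294.641 ]
[259.4798 362.8346]
[166.2482 274.3397]
```

View pics/c5.png

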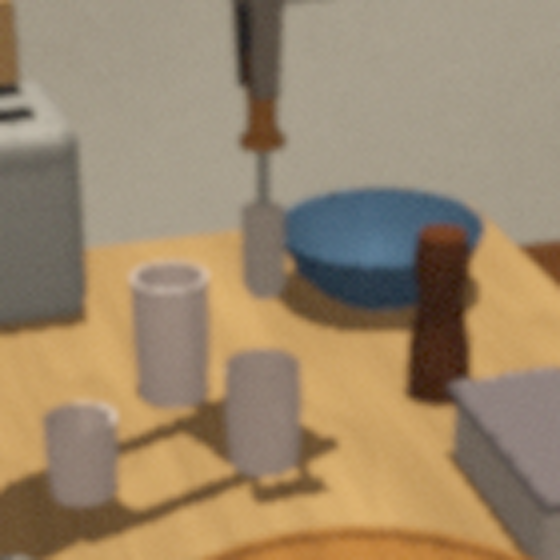

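Request:
arm_command:
  deltas:
    - [[0,0.1,-3],0,1]
    - [[0,0.1,-6],0,1]
    - [[0,0.1,-9],0,1]
    - [[0,0.1,-11],0,1]
    - [[0,0.1,-12],0,1]

```text
time: 14.33
ee_pos: [0.5779, 0.2565, 0.1703]
ee_rot: [[-0.006, -0.053, 0.999], [-0.002, 0.999, 0.053], [-1.0, -0.002, -0.006]]
ft_force: [0.1, 0.5, -0.8]
grip_width: 0.257
```

Request:
arm_command:
  deltas:
    - [[0,0,-1],0,1]
    - [[0,0,-2],0,1]
    - [[0,0,-2],0,1]
    - [[0,0,-2],0,1]
    - [[0,0,-2],0,1]

```text
time: 14.75
ee_pos: [0.5814, 0.2567, 0.1559]
ee_rot: [[0.001, -0.052, 0.999], [0.001, 0.999, 0.052], [-1.0, 0.001, 0.002]]
ft_force: [-0.5, 0.2, -1.3]
grip_width: 0.248
```

Request:
arm_command:
  deltas:
    - [[0,0,0],0,1]
    - [[0,0,3],0,1]
    - [[0,0,6],0,1]
    - [[0,0,6.5],0,1]
    - [[0,0,6.5],0,1]

```text
time: 15.17
ee_pos: [0.5826, 0.257, 0.2233]
ee_rot: [[0.005, -0.052, 0.999], [0.002, 0.999, 0.052], [-1.0, 0.002, 0.006]]
ft_force: [-0.9, -0.1, -1.5]
grip_width: 0.254
```

Request:
arm_command:
  deltas:
    - [[0,0,0],0,1]
    - [[0,0,-3],0,1]
    - [[0,0,-5],0,1]
    - [[0,0,-6.5],0,1]
    - [[0,0,-6.5],0,1]

```text
time: 15.58
ee_pos: [0.5777, 0.2549, 0.1498]
ee_rot: [[-0.007, -0.052, 0.999], [-0.003, 0.999, 0.052], [-1.0, -0.003, -0.007]]
ft_force: [-0.6, -0.6, -1.4]
grip_width: 0.255
```

Request:
arm_command:
  deltas:
    - [[0,0,0],0,1]
    - [[0,0,0],0,1]
    - [[0,0,0],0,1]
    - [[0,0,0],0,1]

```text
time: 15.92
ee_pos: [0.5814, 0.2566, 0.156]
ee_rot: [[0.002, -0.052, 0.999], [0.001, 0.999, 0.052], [-1.0, 0.001, 0.002]]
ft_force: [-0.0, -0.0, -1.1]
grip_width: 0.254
```

Run:
```python
from h import *
np.set_printoptions(precision=4,suppress=True)
f=grab('side'); s=f['pixels']; z=sense();print(z['ee_pos'],z['ft_force'])
cv2.imwrite('pics/c6.png',cv2.resize(s[60:200,190:330],None,fx=4,fy=4,interpolation=cv2.INTER_CUBIC))
```

```text
[0.5813 0.2566 0.1558] [-0.6722  0.1627 -1.4263]
```

View pics/c6.png

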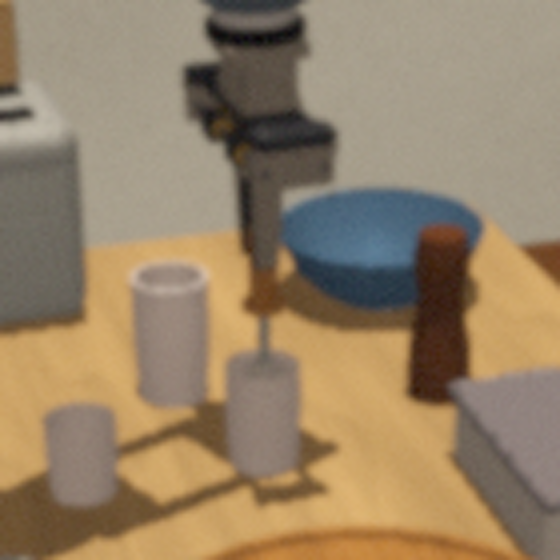

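Request:
arm_command:
  deltas:
    - [[0,0,4],0,1]
    - [[0,0,8],0,1]
    - [[0,0,11.5],0,1]
    - [[-3,-0.1,12],0,1]
    - [[-7,-0.4,12],0,1]

```text
time: 16.38
ee_pos: [0.5137, 0.2534, 0.2786]
ee_rot: [[0.007, -0.051, 0.999], [0.003, 0.999, 0.051], [-1.0, 0.003, 0.007]]
ft_force: [-1.5, 0.4, -1.8]
grip_width: 0.252
```

Request:
arm_command:
  deltas:
    - [[-4,-0.2,0],0,1]
    - [[-8,-0.4,0],0,1]
    - [[-8,-0.4,0],0,1]
    - [[-8,-0.4,0],0,1]

```text
time: 16.72
ee_pos: [0.4294, 0.2484, 0.276]
ee_rot: [[0.002, -0.054, 0.999], [0.001, 0.999, 0.054], [-1.0, 0.001, 0.002]]
ft_force: [0.3, 0.6, -0.4]
grip_width: 0.254
```

Run:
```python
from h import *
np.set_printoptions(precision=4,suppress=True)
f=grab('side'); s=f['pixels']; z=sense();print(z['ee_pos'])
x,y,h=z['ee_pos']
for p in ([x,y,h-.1445],[.4305,.249,.066],[.581,.2555,.088]): print((proj(f,p)-[190,60])*4)
cv2.imwrite('pics/c7.png',cv2.resize(s[60:200,190:330],None,fx=4,fy=4,interpolation=cv2.INTER_CUBIC))
g=grab('top');cv2.imwrite('pics/c7t.png',cv2.resize(g['pixels'][110:250,60:220],None,fx=4,fy=4,interpolation=cv2.INTER_CUBIC))
```

```text
[0.4309 0.2486 0.276 ]
[ 72.6941 341.0241]
[ 77.5146 416.5652]
[259.3126 362.573 ]
```

View pics/c7.png

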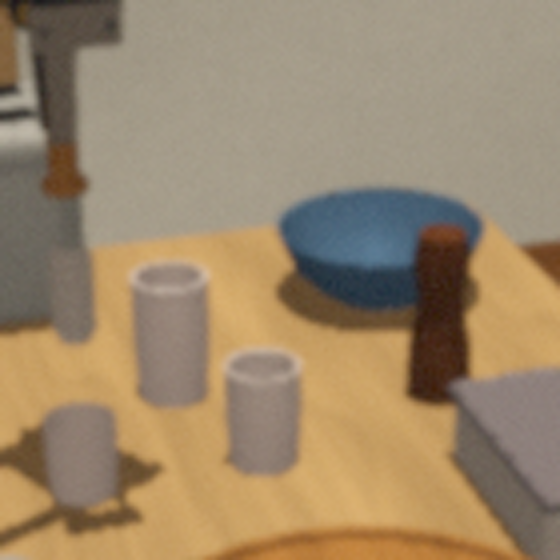

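View pics/c7t.png

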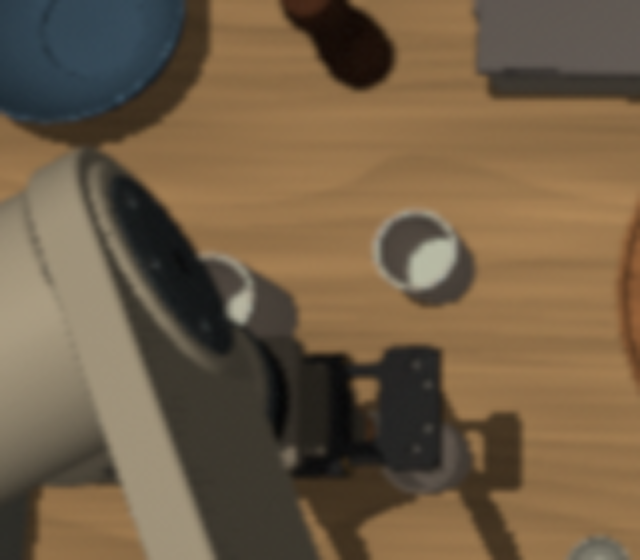

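Request:
arm_command:
  deltas:
    - [[0,0,-3],0,1]
    - [[0,0,-6],0,1]
    - [[0,0,-8],0,1]
    - [[0,0,-9],0,1]
    - [[0,0,-10],0,1]

```text
time: 17.23
ee_pos: [0.4316, 0.2483, 0.174]
ee_rot: [[-0.001, -0.052, 0.999], [-0.0, 0.999, 0.052], [-1.0, -0.0, -0.001]]
ft_force: [0.8, -0.3, -0.2]
grip_width: 0.255
```

Request:
arm_command:
  deltas:
    - [[0,0,-1],0,1]
    - [[0,0,-2],0,1]
    - [[0,0,-2],0,1]
    - [[0,0,-2],0,1]
    - [[0,0,-2],0,1]

```text
time: 17.65
ee_pos: [0.4313, 0.2486, 0.1555]
ee_rot: [[0.001, -0.052, 0.999], [0.001, 0.999, 0.052], [-1.0, 0.0, 0.001]]
ft_force: [-0.4, 0.7, -0.5]
grip_width: 0.254
```

Request:
arm_command:
  deltas:
    - [[0,0,0],0,1]
    - [[0,0,3],0,1]
    - [[0,0,5],0,1]
    - [[0,0,5],0,1]
    - [[0,0,5],0,1]

```text
time: 18.07
ee_pos: [0.4317, 0.2488, 0.2062]
ee_rot: [[0.003, -0.052, 0.999], [0.002, 0.999, 0.052], [-1.0, 0.001, 0.003]]
ft_force: [-0.2, 0.8, -1.3]
grip_width: 0.256
```

Request:
arm_command:
  deltas:
    - [[0,0,0],0,1]
    - [[0,0,-2],0,1]
    - [[0,0,-4],0,1]
    - [[0,0,-5],0,1]
    - [[0,0,-5],0,1]

```text
time: 18.48
ee_pos: [0.4287, 0.2471, 0.1519]
ee_rot: [[-0.005, -0.052, 0.999], [-0.003, 0.999, 0.052], [-1.0, -0.003, -0.005]]
ft_force: [-0.0, -1.1, -1.0]
grip_width: 0.252
```

Request:
arm_command:
  deltas:
    - [[0,0,0],0,1]
    - [[0,0,0],0,1]
    - [[0,0,0],0,1]
    - [[0,0,0],0,1]

```text
time: 18.82
ee_pos: [0.4313, 0.2486, 0.1557]
ee_rot: [[0.001, -0.052, 0.999], [0.001, 0.999, 0.052], [-1.0, 0.001, 0.001]]
ft_force: [0.6, 0.6, -0.6]
grip_width: 0.255
```

Run:
```python
from h import *
np.set_printoptions(precision=4,suppress=True)
f=grab('side'); s=f['pixels']; z=sense();print(z['ee_pos'],z['ft_force'])
cv2.imwrite('pics/c8.png',cv2.resize(s[60:200,190:330],None,fx=4,fy=4,interpolation=cv2.INTER_CUBIC))
```

```text
[0.4312 0.2486 0.1556] [-0.0303 -0.2029 -1.8092]
```

View pics/c8.png

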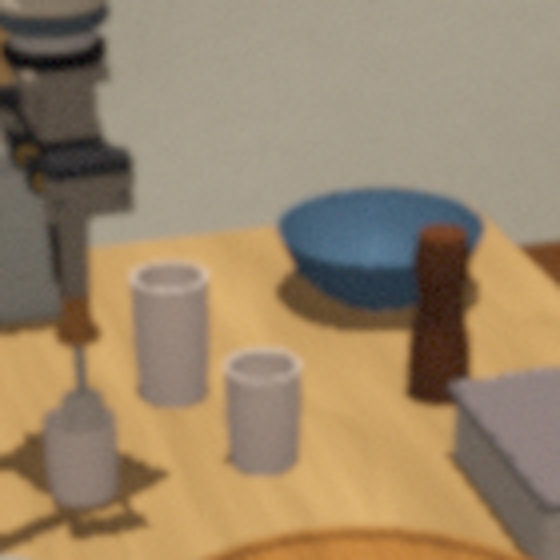

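Request:
arm_command:
  deltas:
    - [[0,0,4],0,1]
    - [[0,0,8],0,1]
    - [[0,0,12],0,1]
    - [[-0.1,-2,14],0,1]
    - [[-0.2,-6,14],0,1]

```text
time: 19.28
ee_pos: [0.4317, 0.1913, 0.3006]
ee_rot: [[0.009, -0.055, 0.998], [0.005, 0.998, 0.055], [-1.0, 0.005, 0.009]]
ft_force: [1.0, -0.8, -1.2]
grip_width: 0.254
```

Request:
arm_command:
  deltas:
    - [[-0.1,-4,0],0,1]
    - [[-0.2,-8,0],0,1]
    - [[-0.4,-12,0],0,1]
    - [[-0.5,-16,0],0,1]
    - [[-0.6,-20,0],0,1]

```text
time: 19.7
ee_pos: [0.4224, -0.0134, 0.2956]
ee_rot: [[0.002, -0.053, 0.999], [-0.0, 0.999, 0.053], [-1.0, -0.0, 0.002]]
ft_force: [1.5, 0.3, -2.3]
grip_width: 0.254
```

Request:
arm_command:
  deltas:
    - [[-0.1,-4,0],0,1]
    - [[-0.2,-8,0],0,1]
    - [[-0.4,-12,0],0,1]
    - [[-0.5,-16,0],0,1]
    - [[-0.6,-20,0],0,1]

```text
time: 20.12
ee_pos: [0.4163, -0.2138, 0.2956]
ee_rot: [[0.001, -0.052, 0.999], [-0.001, 0.999, 0.052], [-1.0, -0.001, 0.001]]
ft_force: [1.1, -0.2, -0.9]
grip_width: 0.248
```

Request:
arm_command:
  deltas:
    - [[-0.1,-4,0],0,1]
    - [[-0.2,-8,0],0,1]
    - [[-0.3,-12,0],0,1]
    - [[-0.3,-15.8,0],0,1]
    - [[-0.3,-15.8,0],0,1]

```text
time: 20.53
ee_pos: [0.4134, -0.3756, 0.295]
ee_rot: [[0.0, -0.049, 0.999], [-0.003, 0.999, 0.049], [-1.0, -0.003, 0.0]]
ft_force: [-0.9, 0.7, 0.4]
grip_width: 0.254
```

Run:
```python
from h import *
np.set_printoptions(precision=4,suppress=True)
f=grab('side'); s=f['pixels']; z=sense();print(z['ee_pos'],z['ft_force'],z['ee_rot'][:,1])
cv2.imwrite('pics/d1.png',cv2.resize(s[160:320,200:370],None,fx=3.5,fy=3.5,interpolation=cv2.INTER_CUBIC))
```

```text
[ 0.4133 -0.3727  0.2948] [-0.522   0.5213 -1.3388] [-0.0487  0.9988 -0.0007]
```

View pics/d1.png

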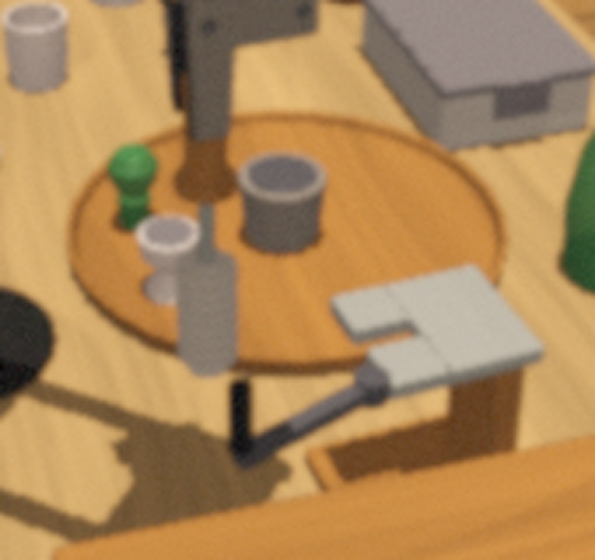

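Request:
arm_command:
  deltas:
    - [[0,0,-4],0,1]
    - [[0,0,-8],0,1]
    - [[0,0,-11],0,1]
    - [[0,0,-12.4],0,1]
    - [[0,0,-12.4],0,1]

```text
time: 21.0
ee_pos: [0.412, -0.367, 0.1677]
ee_rot: [[-0.004, -0.053, 0.999], [0.004, 0.999, 0.053], [-1.0, 0.005, -0.004]]
ft_force: [0.0, 0.0, -1.5]
grip_width: 0.253
```

Request:
arm_command:
  deltas:
    - [[0,0,0],0,1]
    - [[0,0,0],0,1]
    - [[0,0,0],0,1]
    - [[0,0,0],0,1]

```text
time: 21.33
ee_pos: [0.4146, -0.3702, 0.1725]
ee_rot: [[0.002, -0.052, 0.999], [-0.002, 0.999, 0.052], [-1.0, -0.002, 0.002]]
ft_force: [0.8, 0.8, -0.6]
grip_width: 0.255
```

Run:
```python
from h import *
np.set_printoptions(precision=4,suppress=True)
f=grab('side'); s=f['pixels']; z=sense();print(z['ee_pos'],z['ft_force'],z['ee_rot'][:,1])
cv2.imwrite('pics/d2.png',cv2.resize(s[160:320,200:370],None,fx=3.5,fy=3.5,interpolation=cv2.INTER_CUBIC))
```

```text
[ 0.4144 -0.3701  0.1723] [-1.2447 -1.3522 -1.8288] [-0.0522  0.9986 -0.0016]
```

View pics/d2.png

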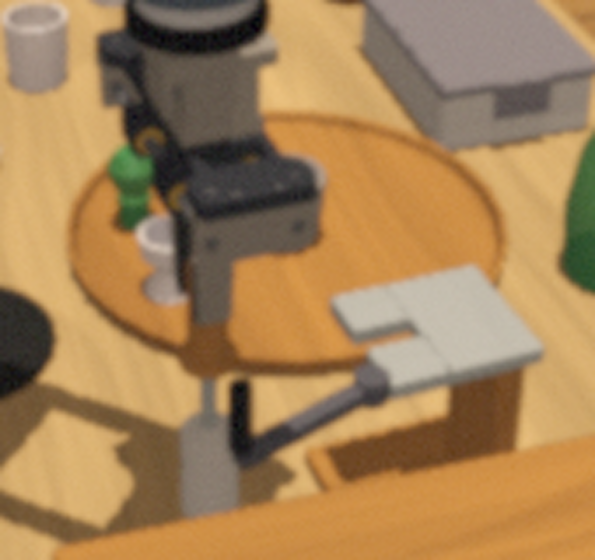

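Request:
arm_command:
  deltas:
    - [[2,0.12,0],0,1]
    - [[4,0.25,0],0,1]
    - [[6,0.38,0],0,1]
    - [[8,0.5,0],0,1]
    - [[9.5,0.6,0],0,1]

```text
time: 21.8
ee_pos: [0.5106, -0.3638, 0.1717]
ee_rot: [[0.001, -0.052, 0.999], [-0.001, 0.999, 0.052], [-1.0, -0.001, 0.001]]
ft_force: [-0.4, -0.2, -0.7]
grip_width: 0.252
```

Request:
arm_command:
  deltas:
    - [[1,0.06,0],0,1]
    - [[2,0.12,0],0,1]
    - [[2.4,0.15,0],0,1]
    - [[2.4,0.15,0],0,1]
    - [[2.4,0.15,0],0,1]

```text
time: 22.22
ee_pos: [0.5323, -0.3622, 0.1708]
ee_rot: [[-0.001, -0.052, 0.999], [0.0, 0.999, 0.052], [-1.0, 0.0, -0.001]]
ft_force: [-0.5, 0.1, -1.2]
grip_width: 0.255
```

Run:
```python
from h import *
np.set_printoptions(precision=4,suppress=True)
f=grab('side'); s=f['pixels']; z=sense();print(z['ee_pos'],z['ft_force'],z['ee_rot'][:,1])
cv2.imwrite('pics/d3.png',cv2.resize(s[160:320,200:370],None,fx=3.5,fy=3.5,interpolation=cv2.INTER_CUBIC))
```

```text
[ 0.5321 -0.3622  0.1708] [ 0.2629 -0.2066 -1.9107] [-0.0519  0.9987  0.0002]
```

View pics/d3.png

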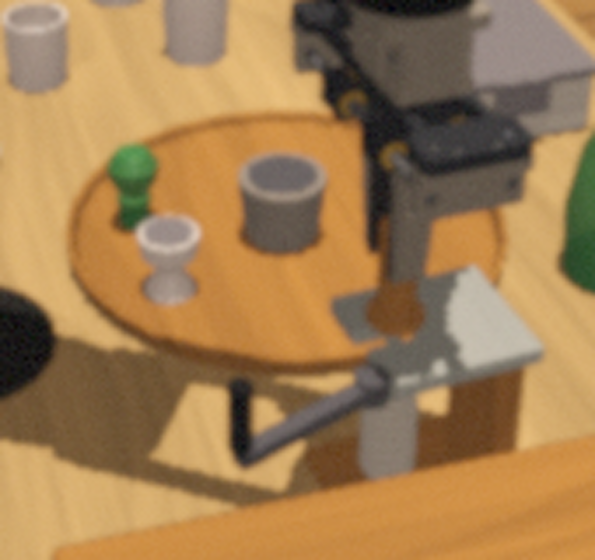

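Request:
arm_command:
  deltas:
    - [[0.25,0.02,0],0,1]
    - [[0.25,0.02,-0.2],0,1]
    - [[0.25,0.02,-0.4],0,1]
    - [[0.25,0.02,-0.5],0,1]
    - [[0.25,0.02,-0.5],0,1]

```text
time: 22.68
ee_pos: [0.5349, -0.3619, 0.1654]
ee_rot: [[-0.001, -0.052, 0.999], [0.0, 0.999, 0.052], [-1.0, 0.0, -0.001]]
ft_force: [-0.8, -0.6, -0.6]
grip_width: 0.251
```

Request:
arm_command:
  deltas:
    - [[0,0,0],0,1]
    - [[0,0,0],0,1]
    - [[0,0,0],0,1]

```text
time: 22.93
ee_pos: [0.5353, -0.362, 0.1659]
ee_rot: [[0.0, -0.052, 0.999], [-0.0, 0.999, 0.052], [-1.0, -0.0, 0.0]]
ft_force: [-0.0, 0.0, -2.4]
grip_width: 0.251
```

Request:
arm_command:
  deltas:
    - [[0,0,-0.1],0,1]
    - [[0,0,-0.2],0,1]
    - [[0,0,-0.2],0,1]
    - [[0,0,-0.2],0,1]

```text
time: 23.27
ee_pos: [0.5352, -0.3619, 0.1638]
ee_rot: [[-0.0, -0.052, 0.999], [0.0, 0.999, 0.052], [-1.0, 0.0, -0.0]]
ft_force: [0.1, 0.7, -0.8]
grip_width: 0.252
```

Request:
arm_command:
  deltas:
    - [[0,0,-0.15],0,1]
    - [[0,0,-0.15],0,1]
    - [[0,0,-0.15],0,1]

```text
time: 23.52
ee_pos: [0.5353, -0.362, 0.1623]
ee_rot: [[-0.0, -0.052, 0.999], [0.0, 0.999, 0.052], [-1.0, 0.0, -0.0]]
ft_force: [-0.5, 0.2, -1.5]
grip_width: 0.25
```

Request:
arm_command:
  deltas:
    - [[0,0,0],0,0.6]
    - [[0,0,0],0,0.6]
    - [[0,0,0],0,0.6]
    - [[0,0,0],0,0.6]

```text
time: 23.85
ee_pos: [0.5353, -0.362, 0.1624]
ee_rot: [[0.0, -0.052, 0.999], [-0.0, 0.999, 0.052], [-1.0, -0.0, 0.0]]
ft_force: [0.1, 0.3, 0.9]
grip_width: 0.4
```

Request:
arm_command:
  deltas:
    - [[0,0,2],0,0.5]
    - [[0,0,5],0,0.5]
    - [[0,0,9],0,0.5]
    - [[0,0,11],0,0.5]
    - [[0,0,11],0,0.5]

```text
time: 24.27
ee_pos: [0.5375, -0.3635, 0.2783]
ee_rot: [[0.007, -0.052, 0.999], [-0.005, 0.999, 0.052], [-1.0, -0.005, 0.007]]
ft_force: [0.9, 0.8, -0.5]
grip_width: 0.504
```

Run:
```python
from h import *
np.set_printoptions(precision=4,suppress=True)
f=grab('side'); s=f['pixels']; z=sense();print(z['ee_pos'],z['ft_force'],z['ee_rot'][:,1])
cv2.imwrite('pics/d4.png',cv2.resize(s[180:300,240:370],None,fx=5,fy=5,interpolation=cv2.INTER_CUBIC))
```

```text
[ 0.5365 -0.3629  0.2753] [-0.4472  0.3393  0.0115] [-0.0522  0.9986 -0.0032]
```

View pics/d4.png

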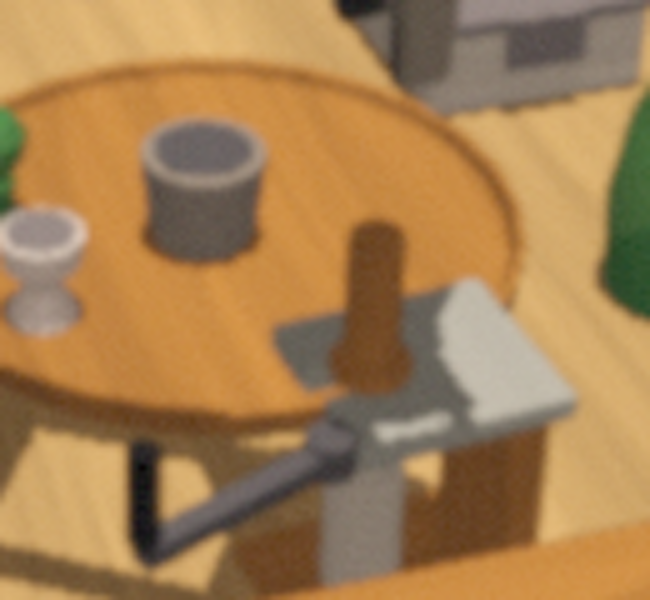

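Request:
arm_command:
  deltas:
    - [[-3.5,-2.1,0],0,0.5]
    - [[-7,-4.2,0],0,0.5]
    - [[-10.5,-6.3,0],0,0.5]
    - [[-12,-7.35,0],0,0.5]
    - [[-12,-7.35,0],0,0.5]

```text
time: 24.73
ee_pos: [0.4115, -0.4368, 0.2709]
ee_rot: [[-0.003, -0.049, 0.999], [0.001, 0.999, 0.049], [-1.0, 0.001, -0.003]]
ft_force: [0.0, -0.5, 0.6]
grip_width: 0.501
```

Request:
arm_command:
  deltas:
    - [[0,0,-3.5],0,0.5]
    - [[0,0,-7],0,0.5]
    - [[0,0,-10],0,0.5]
    - [[0,0,-12],0,0.5]
    - [[0,0,-12],0,0.5]

```text
time: 25.15
ee_pos: [0.4133, -0.4321, 0.1467]
ee_rot: [[-0.006, -0.052, 0.999], [0.007, 0.999, 0.052], [-1.0, 0.007, -0.006]]
ft_force: [-1.6, 0.9, -0.0]
grip_width: 0.496
```

Run:
```python
from h import *
np.set_printoptions(precision=4,suppress=True)
f=grab('side'); s=f['pixels']; z=sense();print(z['ee_pos'],z['ft_force'],z['ee_rot'][:,1])
cv2.imwrite('pics/d5.png',cv2.resize(s[180:300,240:370],None,fx=5,fy=5,interpolation=cv2.INTER_CUBIC))
```

```text
[ 0.4144 -0.4334  0.1494] [ 0.0834 -0.015  -0.0129] [-0.0526  0.9986  0.0046]
```

View pics/d5.png

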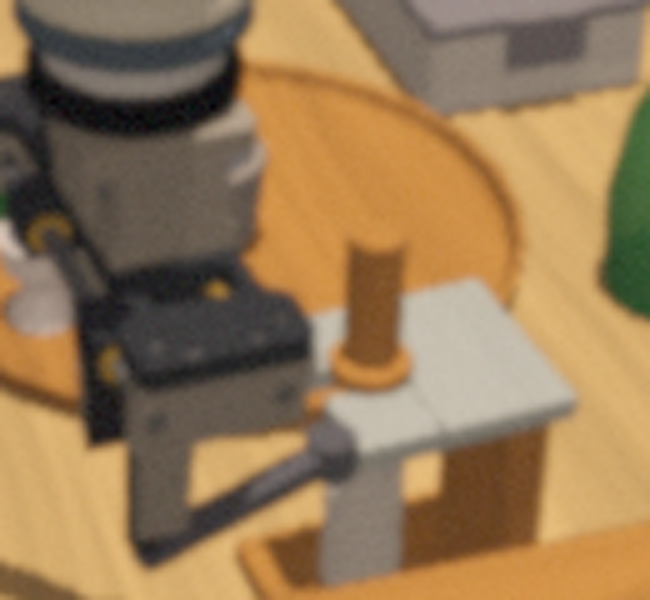

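Request:
arm_command:
  deltas:
    - [[0,0,0.1],0,1]
    - [[0,0,0.1],0,1]
    - [[0,0,0.1],0,1]
    - [[0,0,0.1],0,1]
    - [[0,0,0.1],0,1]

```text
time: 25.62
ee_pos: [0.4157, -0.4359, 0.1544]
ee_rot: [[0.001, -0.052, 0.999], [-0.001, 0.999, 0.052], [-1.0, -0.001, 0.001]]
ft_force: [0.2, 0.1, 0.6]
grip_width: 0.158
```

Request:
arm_command:
  deltas:
    - [[0,0,0],0,1]
    - [[0,0,0],0,1]

```text
time: 25.78
ee_pos: [0.4156, -0.4358, 0.1542]
ee_rot: [[0.001, -0.052, 0.999], [-0.001, 0.999, 0.052], [-1.0, -0.001, 0.001]]
ft_force: [1.2, 0.8, 4.8]
grip_width: 0.139
```

Request:
arm_command:
  deltas:
    - [[-0.32,0.91,0],-0.09,1]
    - [[-0.55,1.85,0],-0.18,1]
    - [[-0.68,2.81,0],-0.27,1]
    - [[-0.72,3.77,0],-0.36,1]
    - [[-0.66,4.74,0],-0.45,1]

```text
time: 26.2
ee_pos: [0.4095, -0.3886, 0.1542]
ee_rot: [[0.002, 0.392, 0.92], [-0.002, 0.92, -0.392], [-1.0, -0.001, 0.003]]
ft_force: [3.1, -3.0, 2.3]
grip_width: 0.135
```

Request:
arm_command:
  deltas:
    - [[0.16,0.95,0],-0.09,1]
    - [[0.41,1.88,0],-0.18,1]
    - [[0.75,2.78,0],-0.27,1]
    - [[1.18,3.64,0],-0.36,1]
    - [[1.69,4.46,0],-0.45,1]

```text
time: 26.62
ee_pos: [0.4264, -0.3444, 0.1543]
ee_rot: [[0.002, 0.753, 0.658], [-0.003, 0.658, -0.753], [-1.0, -0.0, 0.003]]
ft_force: [1.5, -4.6, 2.2]
grip_width: 0.135
```

Request:
arm_command:
  deltas:
    - [[0.59,0.76,0],-0.09,1]
    - [[1.26,1.46,0],-0.18,1]
    - [[1.99,2.09,0],-0.27,1]
    - [[2.78,2.64,0],-0.36,1]
    - [[3.62,3.11,0],-0.45,1]

```text
time: 27.03
ee_pos: [0.4622, -0.313, 0.1541]
ee_rot: [[0.001, 0.964, 0.265], [-0.002, 0.265, -0.964], [-1.0, 0.0, 0.002]]
ft_force: [-2.2, -3.8, 4.1]
grip_width: 0.138
```

Request:
arm_command:
  deltas:
    - [[0.89,0.38,0],-0.09,1]
    - [[1.81,0.68,0],-0.18,1]
    - [[2.75,0.88,0],-0.22,1]
    - [[3.71,0.98,0],-0.22,1]
    - [[3.81,0.98,0],-0.22,1]

```text
time: 27.45
ee_pos: [0.4994, -0.3018, 0.1538]
ee_rot: [[-0.003, 0.999, 0.053], [0.001, 0.053, -0.999], [-1.0, -0.003, -0.001]]
ft_force: [-6.7, 4.2, 13.0]
grip_width: 0.139
```

Run:
```python
from h import *
np.set_printoptions(precision=4,suppress=True)
f=grab('side'); s=f['pixels']; z=sense();print(z['ee_pos'],z['ft_force'],z['ee_rot'][:,1],z['grip_width'])
cv2.imwrite('pics/d6.png',cv2.resize(s[180:300,240:370],None,fx=5,fy=5,interpolation=cv2.INTER_CUBIC))
```

```text
[ 0.4993 -0.3018  0.1538] [-4.4982  4.5571  9.7238] [ 0.9986  0.0531 -0.0023] 0.1366666267288616
```

View pics/d6.png

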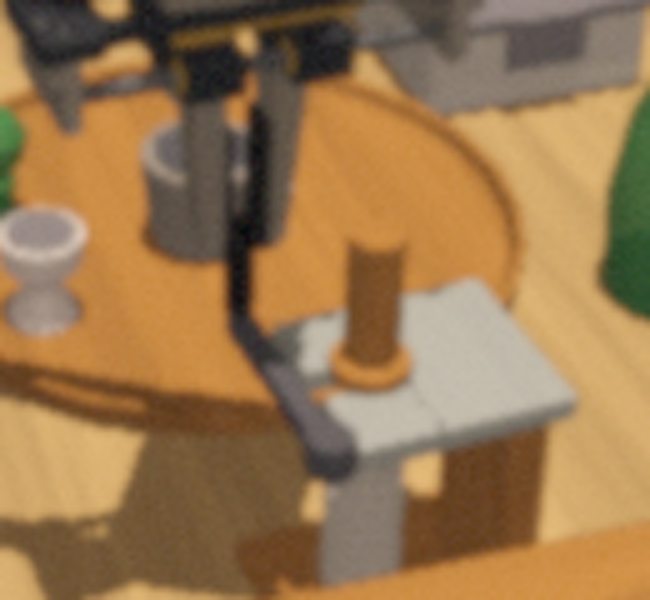

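Request:
arm_command:
  deltas:
    - [[0,0,0],0,0.6]
    - [[0,0,0],0,0.6]
    - [[0,0,0],0,0.6]
    - [[0,0,0],0,0.6]
    - [[0,0,0],0,0.6]

```text
time: 27.92
ee_pos: [0.4998, -0.3026, 0.1533]
ee_rot: [[-0.0, 0.999, 0.053], [0.0, 0.053, -0.999], [-1.0, -0.0, -0.0]]
ft_force: [0.1, -0.0, 0.8]
grip_width: 0.397
```

Request:
arm_command:
  deltas:
    - [[0,0,2],0,0.6]
    - [[0,0,5],0,0.6]
    - [[0,0,9],0,0.4]
    - [[0,0,13],0,0]
    - [[0,3,15],0,0]

```text
time: 28.33
ee_pos: [0.5014, -0.2763, 0.3081]
ee_rot: [[0.005, 0.999, 0.051], [-0.005, 0.051, -0.999], [-1.0, 0.005, 0.005]]
ft_force: [0.1, 0.7, -0.2]
grip_width: 0.597
```

Request:
arm_command:
  deltas:
    - [[0.2,4,0],0,0]
    - [[0.4,8,0],0,0]
    - [[0.6,12,0],0,0]
    - [[0.8,16,0],0,0]
    - [[1.0,20,0],0,0]

```text
time: 28.75
ee_pos: [0.5096, -0.0709, 0.3036]
ee_rot: [[0.001, 0.999, 0.052], [-0.0, 0.052, -0.999], [-1.0, 0.001, 0.0]]
ft_force: [0.8, 0.3, -1.0]
grip_width: 0.956
```

```bash
cat > cups.py <<'E'
from h import *
import sys
np.set_printoptions(precision=4,suppress=True)
tag=sys.argv[1]
g=grab('top'); s=grab('side'); z=sense(); print(z['ee_pos'],z['ft_force'],z['ee_rot'][:,1],z['grip_width'],z['time'])
cv2.imwrite('pics/%st.png'%tag,cv2.resize(g['pixels'][100:260,60:420],None,fx=2.2,fy=2.2,interpolation=cv2.INTER_CUBIC))
cv2.imwrite('pics/%ss.png'%tag,cv2.resize(s['pixels'][100:300,180:370],None,fx=3,fy=3,interpolation=cv2.INTER_CUBIC))
E
python3 cups.py e1
```

```text
[ 0.5099 -0.0678  0.3035] [ 0.2794 -1.4941  0.2087] [0.9984 0.0573 0.0005] 1.0000608105163884 28.85
```

View pics/e1t.png

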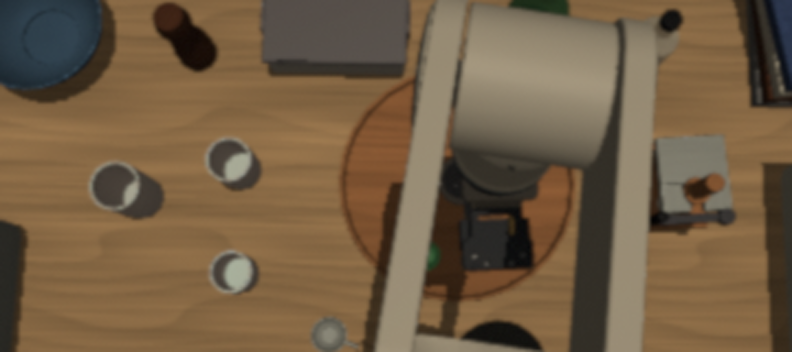

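View pics/e1s.png

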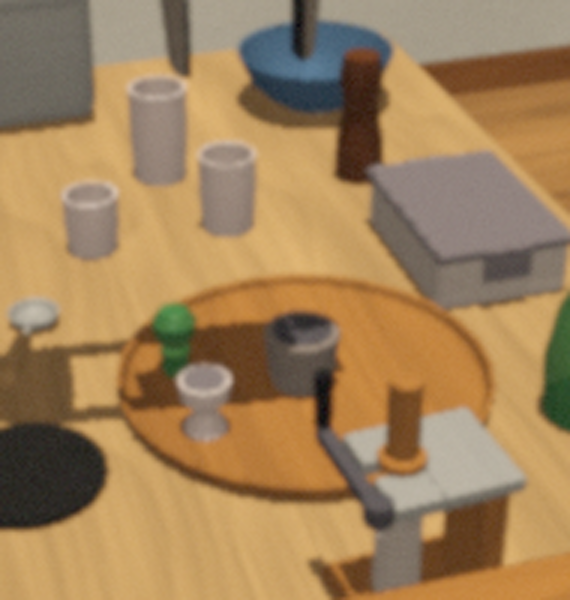

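Request:
arm_command:
  deltas:
    - [[0.2,4,0],0,0]
    - [[0.5,8,0],0,0]
    - [[0.8,12,0],0,0]
    - [[1.0,16,0],0,0]
    - [[1.3,20,0],0,0]

```text
time: 29.27
ee_pos: [0.5228, 0.1286, 0.3035]
ee_rot: [[0.0, 0.999, 0.052], [-0.0, 0.052, -0.999], [-1.0, 0.0, 0.0]]
ft_force: [1.5, -0.3, 0.2]
grip_width: 0.998
```

Request:
arm_command:
  deltas:
    - [[0.2,4,0],0,0]
    - [[0.5,8,0],0,0]
    - [[0.8,12,0],0,0]
    - [[1.1,16,0],0,0]
    - [[1.3,20,0],0,0]

```text
time: 29.68
ee_pos: [0.5362, 0.3289, 0.3033]
ee_rot: [[0.0, 0.999, 0.053], [-0.0, 0.053, -0.999], [-1.0, 0.0, 0.0]]
ft_force: [0.4, 0.5, -0.2]
grip_width: 0.996
```

Request:
arm_command:
  deltas:
    - [[0.2,4,0],-0.05,0]
    - [[0.4,6.8,-2],-0.05,0]
    - [[0.4,6.8,-6],-0.05,0]
    - [[0.4,6.8,-10],-0.05,0]
    - [[0.4,6.8,-10],-0.05,0]

```text
time: 30.1
ee_pos: [0.5362, 0.3927, 0.1949]
ee_rot: [[-0.01, 1.0, 0.004], [-0.008, 0.004, -1.0], [-1.0, -0.01, 0.008]]
ft_force: [-1.6, -0.9, -1.2]
grip_width: 1.0
```

```bash
python3 cups.py e2
```

```text
[0.5396 0.3945 0.2027] [ 0.5986 -0.1451  1.5178] [ 1.      0.0026 -0.0025] 0.9975515254414674 30.2
```

View pics/e2s.png

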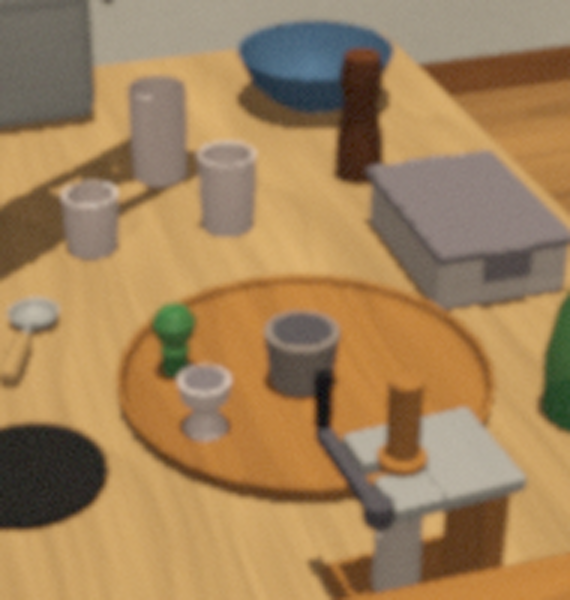

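Request:
arm_command:
  deltas:
    - [[0,0,-3],0,0]
    - [[0,0,-6],0,0]
    - [[0,0,-9],0,0]
    - [[0,0,-12],0,0]
    - [[0,0,-13.7],0,0]

```text
time: 30.62
ee_pos: [0.5412, 0.3953, 0.0669]
ee_rot: [[0.001, 1.0, 0.002], [0.001, 0.002, -1.0], [-1.0, 0.001, -0.001]]
ft_force: [0.0, -0.4, -0.5]
grip_width: 1.006
```

Request:
arm_command:
  deltas:
    - [[0,0,0],0,0]
    - [[0,0,0],0,0.2]
    - [[0,0,0],0,1]
    - [[0,0,0],0,1]
    - [[0,0,0],0,1]

```text
time: 31.03
ee_pos: [0.5411, 0.3962, 0.0687]
ee_rot: [[0.003, 1.0, 0.003], [0.002, 0.003, -1.0], [-1.0, 0.003, -0.002]]
ft_force: [-1.4, -0.4, 1.1]
grip_width: 0.733
```

Request:
arm_command:
  deltas:
    - [[0,0,0],0,1]
    - [[0,0,0],0,1]
    - [[0,0,0],0,1]
    - [[0,0,0],0,1]

```text
time: 31.37
ee_pos: [0.5408, 0.3963, 0.0686]
ee_rot: [[0.002, 1.0, 0.003], [0.002, 0.003, -1.0], [-1.0, 0.002, -0.002]]
ft_force: [-2.0, 0.7, 8.6]
grip_width: 0.714
```

Request:
arm_command:
  deltas:
    - [[0,0,1],0,1]
    - [[0,0,2.5],0,1]
    - [[0,0,5],0,1]
    - [[0,0,5],0,1]

```text
time: 31.7
ee_pos: [0.5421, 0.3971, 0.1215]
ee_rot: [[0.005, 1.0, 0.003], [0.004, 0.003, -1.0], [-1.0, 0.005, -0.004]]
ft_force: [1.5, 1.1, -1.9]
grip_width: 0.715
```

```bash
python3 cups.py e3
```

```text
[0.5405 0.3959 0.1176] [ 0.452  -0.5311 -2.6785] [1.     0.003  0.0019] 0.7173027920565453 31.8
```

View pics/e3s.png

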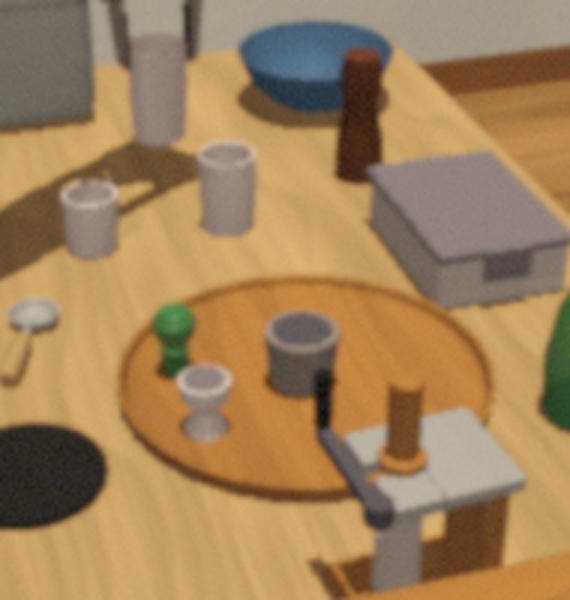

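Request:
arm_command:
  deltas:
    - [[0,0,4],0,1]
    - [[0,0,8],0,1]
    - [[0.1,-3.5,9],0,1]
    - [[0.2,-7.5,9],0,1]
    - [[0.3,-11.5,9],0,1]

```text
time: 32.22
ee_pos: [0.5425, 0.2797, 0.2062]
ee_rot: [[0.0, 1.0, 0.005], [-0.0, 0.005, -1.0], [-1.0, 0.0, 0.0]]
ft_force: [0.7, -0.3, -3.0]
grip_width: 0.712
```

Request:
arm_command:
  deltas:
    - [[0.2,-4,0],0,1]
    - [[0.3,-8,0],0,1]
    - [[0.5,-12,0],0,1]
    - [[0.6,-16,0],0,1]
    - [[0.8,-20,0],0,1]

```text
time: 32.63
ee_pos: [0.5496, 0.0784, 0.2051]
ee_rot: [[-0.002, 1.0, 0.003], [-0.0, 0.003, -1.0], [-1.0, -0.002, 0.0]]
ft_force: [1.2, 0.6, -2.6]
grip_width: 0.718
```

Request:
arm_command:
  deltas:
    - [[0.2,-4,0],0,1]
    - [[0.4,-8,0],0,1]
    - [[0.6,-12,0],0,1]
    - [[0.8,-16,0],0,1]
    - [[1.0,-20,0],0,1]

```text
time: 33.05
ee_pos: [0.5597, -0.1214, 0.2051]
ee_rot: [[-0.002, 1.0, 0.003], [0.0, 0.003, -1.0], [-1.0, -0.002, -0.0]]
ft_force: [1.3, 0.6, -1.8]
grip_width: 0.718
```

Request:
arm_command:
  deltas:
    - [[0,-3,0],0,1]
    - [[0.1,-4,-1],0,1]
    - [[0.1,-4,-4],0,1]
    - [[0.1,-4,-7],0,1]
    - [[0.1,-4,-7],0,1]

```text
time: 33.47
ee_pos: [0.5572, -0.1583, 0.1299]
ee_rot: [[-0.01, 1.0, 0.002], [0.003, 0.002, -1.0], [-1.0, -0.01, -0.003]]
ft_force: [-1.5, 1.0, -2.4]
grip_width: 0.715
```

```bash
python3 cups.py e4
```

```text
[ 0.5605 -0.1588  0.135 ] [ 0.3308 -0.4743 -1.8557] [ 1.      0.0032 -0.0039] 0.7157178533577185 33.5667
```

View pics/e4s.png

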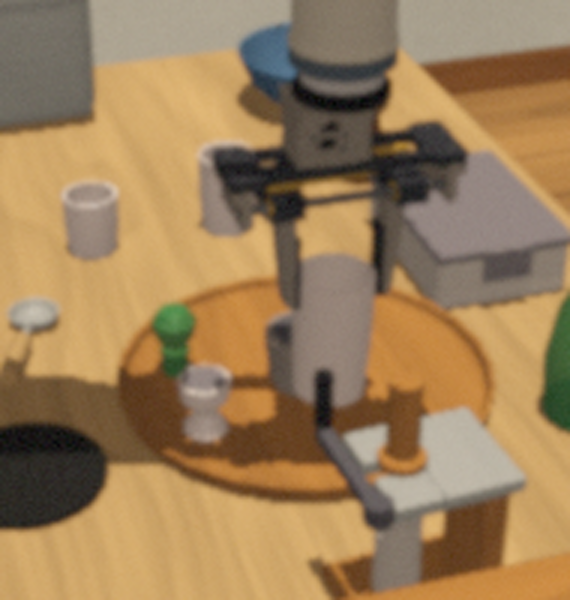

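Request:
arm_command:
  deltas:
    - [[0,0,-2],0,1]
    - [[0,0,-4],0,1]
    - [[0,0,-5],0,1]
    - [[0,0,-5.6],0,1]
    - [[0,0,-5.6],0,1]

```text
time: 33.98
ee_pos: [0.5619, -0.1592, 0.0803]
ee_rot: [[-0.001, 1.0, 0.003], [0.0, 0.003, -1.0], [-1.0, -0.001, -0.0]]
ft_force: [0.7, 0.1, -2.0]
grip_width: 0.712
```

Request:
arm_command:
  deltas:
    - [[0,0,0],0,1]
    - [[0,0,0],0,1]
    - [[0,0,-0.1],0,1]
    - [[0,0,-0.2],0,1]
    - [[0,0,-0.2],0,1]

```text
time: 34.4
ee_pos: [0.5621, -0.1596, 0.0787]
ee_rot: [[0.0, 1.0, 0.003], [-0.0, 0.003, -1.0], [-1.0, 0.0, 0.0]]
ft_force: [-0.1, 0.3, -2.1]
grip_width: 0.717
```

Request:
arm_command:
  deltas:
    - [[0,0,-0.1],0,1]
    - [[0,0,-0.2],0,1]
    - [[0,0,-0.3],0,1]
    - [[0,0,-0.3],0,1]

```text
time: 34.73
ee_pos: [0.5622, -0.1594, 0.0768]
ee_rot: [[0.001, 1.0, 0.003], [0.0, 0.003, -1.0], [-1.0, 0.001, -0.0]]
ft_force: [-4.6, 2.5, 13.4]
grip_width: 0.718
```

Contact (13 N up). Release and rise.

Request:
arm_command:
  deltas:
    - [[0,0,0.1],0,0.15]
    - [[0,0,0.1],0,0.15]
    - [[0,0,0.1],0,0.1]
    - [[0,0,0.1],0,0.1]

```text
time: 35.07
ee_pos: [0.562, -0.1597, 0.0764]
ee_rot: [[0.0, 1.0, 0.003], [-0.0, 0.003, -1.0], [-1.0, 0.0, 0.0]]
ft_force: [-0.7, 0.2, -0.4]
grip_width: 0.9
```

Request:
arm_command:
  deltas:
    - [[0,0,2],0,0.1]
    - [[0,0,5],0,0.1]
    - [[0,0,9],0,0.1]
    - [[0,0,13],0,0.1]
    - [[0,0,14],0,0.1]

```text
time: 35.48
ee_pos: [0.5648, -0.1604, 0.2226]
ee_rot: [[0.008, 1.0, 0.003], [-0.002, 0.003, -1.0], [-1.0, 0.008, 0.002]]
ft_force: [0.9, 0.2, 0.1]
grip_width: 0.902
```

Request:
arm_command:
  deltas:
    - [[0,4,0],0,0]
    - [[0.1,8,0],0,0]
    - [[0.2,12,0],0,0]
    - [[0.4,16,0],0,0]
    - [[0.4,20,0],0,0]

```text
time: 35.9
ee_pos: [0.5658, 0.0421, 0.2162]
ee_rot: [[0.0, 1.0, 0.002], [0.0, 0.002, -1.0], [-1.0, 0.0, -0.0]]
ft_force: [1.4, -0.7, -0.1]
grip_width: 0.996
```

```bash
python3 cups.py e5
```

```text
[0.5657 0.0453 0.216 ] [ 0.0448 -0.3087  0.1513] [ 1.      0.0073 -0.0001] 0.9992136680178811 36.0
```

View pics/e5s.png

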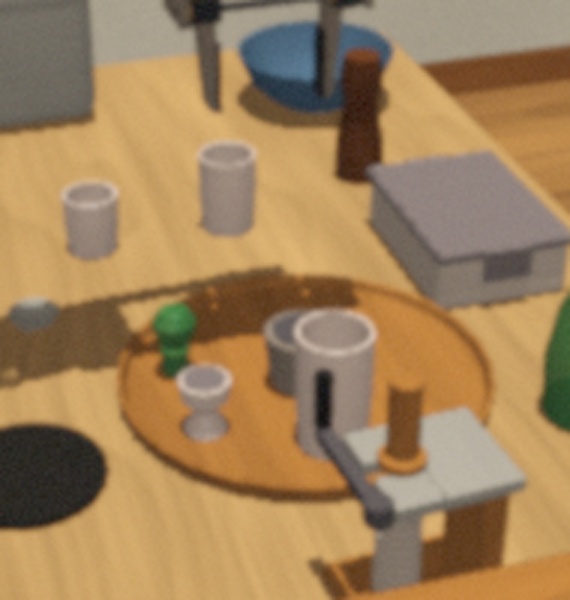

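View pics/e5t.png

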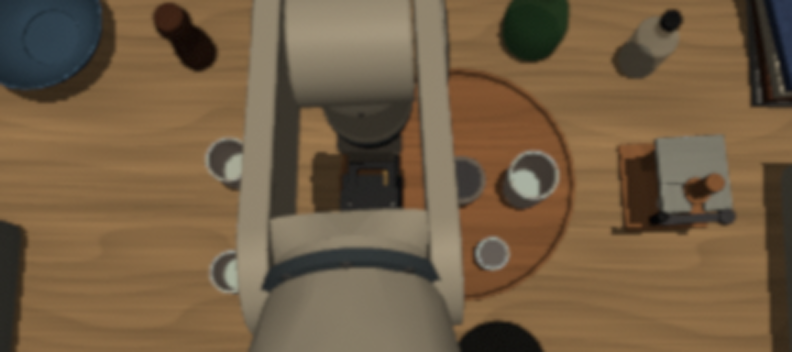

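Request:
arm_command:
  deltas:
    - [[0.3,4,0],0,0]
    - [[0.6,8,0],0,0]
    - [[0.9,12,0],0,0]
    - [[1.2,16,0],0,0]
    - [[1.4,19,0],0,0]

```text
time: 36.42
ee_pos: [0.58, 0.2326, 0.216]
ee_rot: [[0.0, 1.0, 0.003], [0.0, 0.003, -1.0], [-1.0, 0.0, -0.0]]
ft_force: [0.8, -1.6, 1.0]
grip_width: 1.001
```

Request:
arm_command:
  deltas:
    - [[0.1,2.5,0],0,0]
    - [[0.1,2.5,-4],0,0]
    - [[0.1,2.5,-8],0,0]
    - [[0.1,2.5,-8],0,0]
    - [[0.1,2.5,-8],0,0]

```text
time: 36.83
ee_pos: [0.5794, 0.2541, 0.1346]
ee_rot: [[-0.005, 1.0, 0.003], [-0.002, 0.003, -1.0], [-1.0, -0.005, 0.002]]
ft_force: [0.1, -0.8, 0.9]
grip_width: 0.998
```

```bash
python3 cups.py e6
```

```text
[0.5821 0.2552 0.1382] [0.2614 0.2416 0.7997] [1.     0.0023 0.0017] 1.0036405583012349 36.9333
```

View pics/e6s.png

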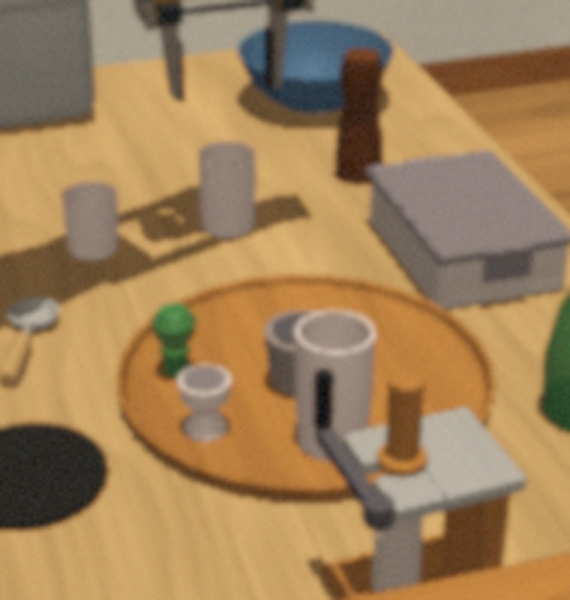

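Request:
arm_command:
  deltas:
    - [[0,0,-3],0,0]
    - [[0,0,-6],0,0]
    - [[0,0,-8],0,0]
    - [[0,0,-9],0,0]
    - [[0,0,-9],0,0]

```text
time: 37.35
ee_pos: [0.5811, 0.255, 0.0464]
ee_rot: [[-0.0, 1.0, 0.002], [-0.0, 0.002, -1.0], [-1.0, -0.0, 0.0]]
ft_force: [0.1, -1.0, 0.7]
grip_width: 1.002
```

Request:
arm_command:
  deltas:
    - [[0,0,0],0,0.3]
    - [[0,0,0],0,1]
    - [[0,0,0],0,1]
    - [[0,0,0],0,1]
    - [[0,0,0],0,1]

```text
time: 37.77
ee_pos: [0.5817, 0.2557, 0.0475]
ee_rot: [[0.002, 1.0, 0.003], [0.001, 0.003, -1.0], [-1.0, 0.002, -0.001]]
ft_force: [1.5, -0.0, 4.6]
grip_width: 0.669
```

Request:
arm_command:
  deltas:
    - [[0,0,0],0,1]
    - [[0,0,0],0,1]
    - [[0,0,0],0,1]
    - [[0,0,0],0,1]
    - [[0,0,0],0,1]

```text
time: 38.18
ee_pos: [0.5818, 0.2558, 0.0475]
ee_rot: [[0.002, 1.0, 0.003], [0.001, 0.003, -1.0], [-1.0, 0.002, -0.001]]
ft_force: [-0.0, 0.3, 6.5]
grip_width: 0.667
```

Request:
arm_command:
  deltas:
    - [[0,0,1],0,1]
    - [[0,0,3],0,1]
    - [[0,0,6],0,1]
    - [[0,0,9],0,1]
    - [[0,0,9],0,1]

```text
time: 38.6
ee_pos: [0.5838, 0.2568, 0.1427]
ee_rot: [[0.007, 1.0, 0.003], [0.003, 0.003, -1.0], [-1.0, 0.007, -0.003]]
ft_force: [0.7, 1.1, -0.3]
grip_width: 0.667
```

```bash
python3 cups.py e7
```

```text
[0.5814 0.2557 0.1378] [-0.3763 -0.2067 -1.1488] [1.     0.0031 0.002 ] 0.6671447264246886 38.7
```

View pics/e7s.png

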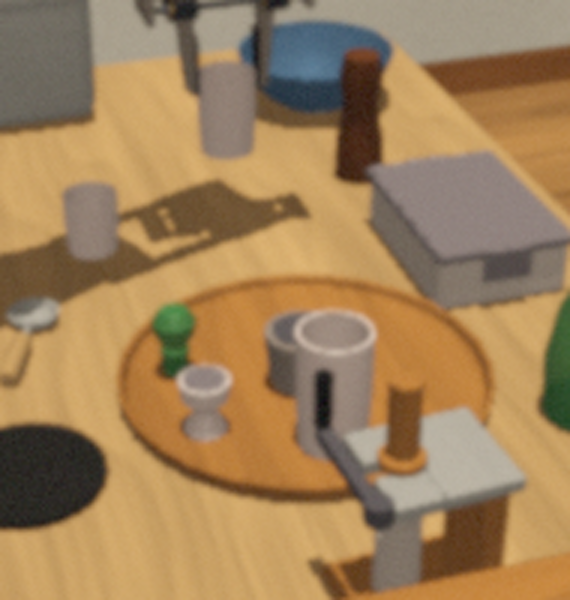

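Request:
arm_command:
  deltas:
    - [[-0.3,-4,0],0,1]
    - [[-0.7,-8,0],0,1]
    - [[-1.1,-12,0],0,1]
    - [[-1.5,-16,0],0,1]
    - [[-1.8,-20,0],0,1]

```text
time: 39.12
ee_pos: [0.5607, 0.0537, 0.1347]
ee_rot: [[-0.003, 1.0, 0.004], [-0.0, 0.004, -1.0], [-1.0, -0.003, 0.0]]
ft_force: [0.5, -0.3, -1.4]
grip_width: 0.665
```

Request:
arm_command:
  deltas:
    - [[-0.1,-2.2,0],0,1]
    - [[-0.1,-2.2,-2],0,1]
    - [[-0.1,-2.2,-4],0,1]
    - [[-0.1,-2.2,-6],0,1]
    - [[-0.1,-2.2,-6],0,1]

```text
time: 39.53
ee_pos: [0.5577, 0.0329, 0.0717]
ee_rot: [[-0.008, 1.0, 0.002], [-0.0, 0.002, -1.0], [-1.0, -0.008, 0.0]]
ft_force: [-0.3, 0.7, -2.2]
grip_width: 0.666
```

```bash
python3 cups.py e8
```

```text
[0.5604 0.0333 0.0751] [-0.006   0.0907 -1.6851] [ 1.      0.003  -0.0037] 0.6671607176013578 39.6333
```

View pics/e8s.png

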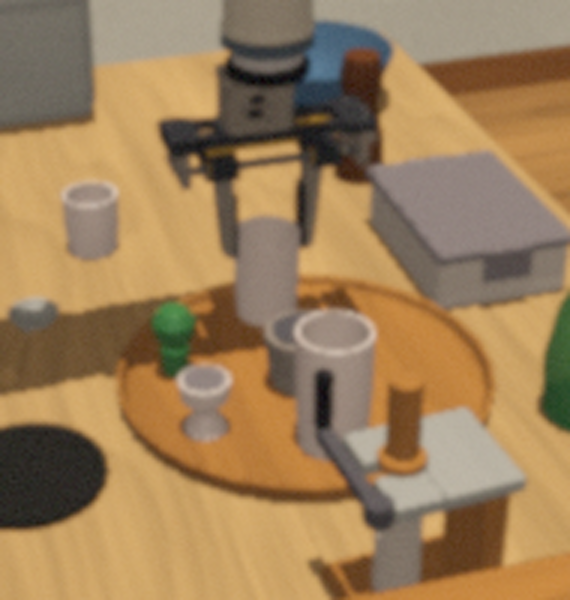

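Now lower about 18–20 mm to contact.

Request:
arm_command:
  deltas:
    - [[0,0,-0.7],0,1]
    - [[0,0,-1.4],0,1]
    - [[0,0,-1.7],0,1]
    - [[0,0,-1.7],0,1]
    - [[0,0,-1.7],0,1]

```text
time: 40.05
ee_pos: [0.5619, 0.0335, 0.0594]
ee_rot: [[-0.0, 1.0, 0.003], [0.0, 0.003, -1.0], [-1.0, -0.0, -0.0]]
ft_force: [-0.1, -0.2, -1.5]
grip_width: 0.669
```

Request:
arm_command:
  deltas:
    - [[0,0,0],0,1]
    - [[0,0,-0.1],0,1]
    - [[0,0,-0.2],0,1]
    - [[0,0,-0.3],0,1]
    - [[0,0,-0.3],0,1]

```text
time: 40.47
ee_pos: [0.5618, 0.0334, 0.0562]
ee_rot: [[-0.0, 1.0, 0.003], [-0.0, 0.003, -1.0], [-1.0, -0.0, 0.0]]
ft_force: [0.2, -0.2, -2.1]
grip_width: 0.665
```

Request:
arm_command:
  deltas:
    - [[0,0,-0.1],0,1]
    - [[0,0,-0.2],0,1]
    - [[0,0,-0.2],0,1]
    - [[0,0,-0.2],0,1]

```text
time: 40.8
ee_pos: [0.5622, 0.0341, 0.0555]
ee_rot: [[0.001, 1.0, 0.003], [0.001, 0.003, -1.0], [-1.0, 0.001, -0.001]]
ft_force: [-3.3, 2.8, 11.1]
grip_width: 0.663
```

Request:
arm_command:
  deltas:
    - [[0,0,0.1],0,0.15]
    - [[0,0,0.1],0,0.15]
    - [[0,0,0.1],0,0.1]
    - [[0,0,0.1],0,0.1]

```text
time: 41.13
ee_pos: [0.5619, 0.0333, 0.0553]
ee_rot: [[0.0, 1.0, 0.003], [-0.0, 0.003, -1.0], [-1.0, 0.0, 0.0]]
ft_force: [0.5, -0.4, -0.1]
grip_width: 0.895
```

Request:
arm_command:
  deltas:
    - [[0,0,2],0,0.1]
    - [[0,0,5],0,0.1]
    - [[0,0,9],0,0.1]
    - [[0,0,13],0.1,0]
    - [[-1,3,14],0.2,0]

```text
time: 41.55
ee_pos: [0.5563, 0.0609, 0.2015]
ee_rot: [[0.009, 0.979, 0.203], [-0.001, 0.203, -0.979], [-1.0, 0.009, 0.003]]
ft_force: [1.7, 1.4, 0.2]
grip_width: 0.993
```

Request:
arm_command:
  deltas:
    - [[-2,3.5,0],0.12,0]
    - [[-4,7,0],0.24,0]
    - [[-6,10.5,0],0.36,0]
    - [[-8,14,0],0.48,0]
    - [[-10,16,0],0.6,0]

```text
time: 41.97
ee_pos: [0.4509, 0.226, 0.1955]
ee_rot: [[0.001, 0.69, 0.724], [0.001, 0.724, -0.69], [-1.0, 0.001, -0.0]]
ft_force: [-0.1, 0.5, 0.2]
grip_width: 0.999
```

Request:
arm_command:
  deltas:
    - [[-2.1,2.4,0],0.12,0]
    - [[-2.1,2.4,0],0.24,0]
    - [[-2.1,2.4,0],0.36,0]
    - [[-2.1,2.4,0],0.48,0]
    - [[-2.1,2.4,0],0.6,0]

```text
time: 42.38
ee_pos: [0.4306, 0.2476, 0.1953]
ee_rot: [[-0.0, 0.16, 0.987], [-0.0, 0.987, -0.16], [-1.0, -0.0, -0.0]]
ft_force: [-0.0, 0.8, -1.0]
grip_width: 0.997
```

Request:
arm_command:
  deltas:
    - [[0,0,0],0.1,0]
    - [[0,0,0],0.17,0]
    - [[0,0,0],0.17,0]

```text
time: 42.63
ee_pos: [0.4308, 0.2473, 0.1952]
ee_rot: [[-0.0, -0.005, 1.0], [-0.0, 1.0, 0.005], [-1.0, -0.0, -0.0]]
ft_force: [0.2, -0.1, 0.5]
grip_width: 0.999
```

```bash
python3 cups.py e9
```

```text
[0.4308 0.2473 0.1953] [ 0.3336  0.1156 -0.5004] [ 0.0005  1.     -0.0001] 0.9980701977857225 42.7333
```

View pics/e9s.png

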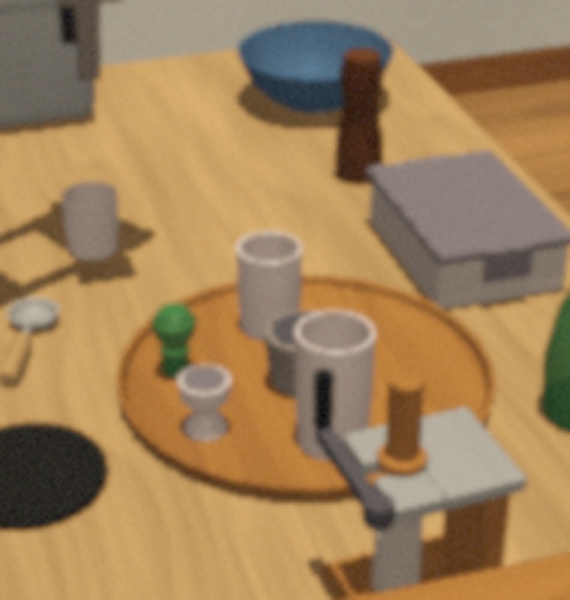

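View pics/e9t.png

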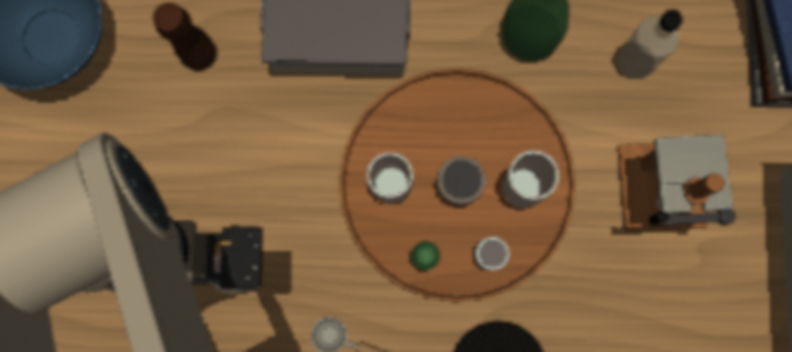

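Request:
arm_command:
  deltas:
    - [[0,0.15,-4],0,0]
    - [[0,0.15,-8],0,0]
    - [[0,0.15,-12],0,0]
    - [[0,0.15,-15],0,0]
    - [[0,0.15,-16.7],0,0]

```text
time: 43.15
ee_pos: [0.429, 0.2478, 0.0251]
ee_rot: [[-0.003, 0.001, 1.0], [-0.002, 1.0, -0.001], [-1.0, -0.002, -0.003]]
ft_force: [-0.3, -0.2, -1.0]
grip_width: 0.999
```

Request:
arm_command:
  deltas:
    - [[0,0,0],0,0]
    - [[0,0,0],0,0.3]
    - [[0,0,0],0,1]
    - [[0,0,0],0,1]
    - [[0,0,0],0,1]

```text
time: 43.57
ee_pos: [0.4319, 0.2495, 0.0298]
ee_rot: [[0.002, -0.002, 1.0], [0.001, 1.0, 0.002], [-1.0, 0.001, 0.002]]
ft_force: [-0.2, -0.4, 0.4]
grip_width: 0.735
```

Request:
arm_command:
  deltas:
    - [[0,0,0],0,1]
    - [[0,0,0],0,1]
    - [[0,0,0],0,1]
    - [[0,0,0],0,1]
    - [[0,0,0],0,1]

```text
time: 43.98
ee_pos: [0.4317, 0.2495, 0.0293]
ee_rot: [[0.002, -0.002, 1.0], [0.001, 1.0, 0.002], [-1.0, 0.001, 0.002]]
ft_force: [-0.8, 1.0, 7.4]
grip_width: 0.606
```

Request:
arm_command:
  deltas:
    - [[0,0,1],0,1]
    - [[0,0,4],0,1]
    - [[0,0,8],0,1]
    - [[0,0,12],0,1]
    - [[0,0,13],0,1]

```text
time: 44.4
ee_pos: [0.4332, 0.2502, 0.1644]
ee_rot: [[0.006, -0.002, 1.0], [0.003, 1.0, 0.002], [-1.0, 0.003, 0.006]]
ft_force: [2.5, 0.2, -0.7]
grip_width: 0.603
```

```bash
python3 cups.py f1
```

```text
[0.4323 0.2497 0.1612] [-0.0954 -0.0609 -2.208 ] [-0.0021  1.      0.0025] 0.6071603459704227 44.5
```

View pics/f1s.png

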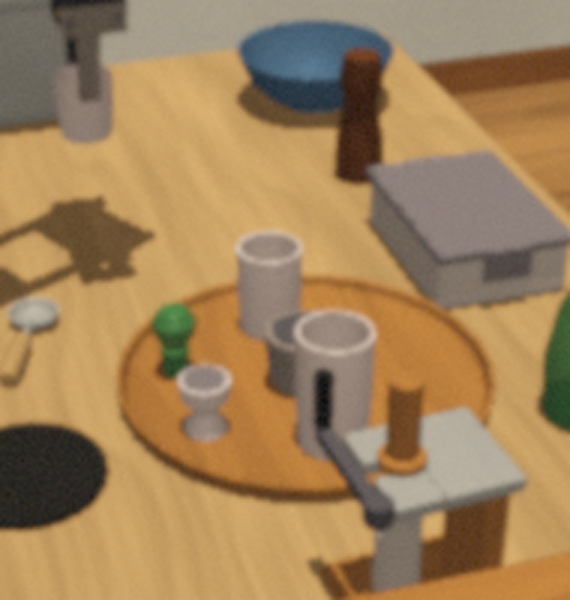

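Request:
arm_command:
  deltas:
    - [[3,-2,1],0,1]
    - [[6.5,-4,1],0,1]
    - [[10,-6,1],0,1]
    - [[13.5,-8,1],0,1]
    - [[17,-10,1],0,1]

```text
time: 44.92
ee_pos: [0.6008, 0.1473, 0.1659]
ee_rot: [[-0.003, -0.002, 1.0], [-0.001, 1.0, 0.002], [-1.0, -0.001, -0.003]]
ft_force: [1.0, 0.8, -1.6]
grip_width: 0.603
```

Request:
arm_command:
  deltas:
    - [[1.2,-4,0],0,1]
    - [[2.4,-8,0],0,1]
    - [[3.6,-12,0],0,1]
    - [[4.8,-16,0],0,1]
    - [[5.7,-20,0],0,1]

```text
time: 45.33
ee_pos: [0.6569, -0.0529, 0.1655]
ee_rot: [[-0.004, -0.002, 1.0], [0.0, 1.0, 0.002], [-1.0, 0.0, -0.004]]
ft_force: [0.8, 0.5, -1.0]
grip_width: 0.607
```

Request:
arm_command:
  deltas:
    - [[0,-1.2,0],0,1]
    - [[0,-1.2,-3],0,1]
    - [[0,-1.2,-6],0,1]
    - [[0,-1.2,-9],0,1]
    - [[0,-1.2,-10],0,1]

```text
time: 45.75
ee_pos: [0.6531, -0.0625, 0.0619]
ee_rot: [[-0.009, -0.002, 1.0], [0.001, 1.0, 0.002], [-1.0, 0.001, -0.009]]
ft_force: [-0.6, 0.1, -2.6]
grip_width: 0.611
```

```bash
python3 cups.py f2
```

```text
[ 0.6548 -0.0625  0.0647] [-1.1006  0.0827 -1.5451] [-0.0023  1.      0.0008] 0.6067849228564506 45.85
```

View pics/f2s.png

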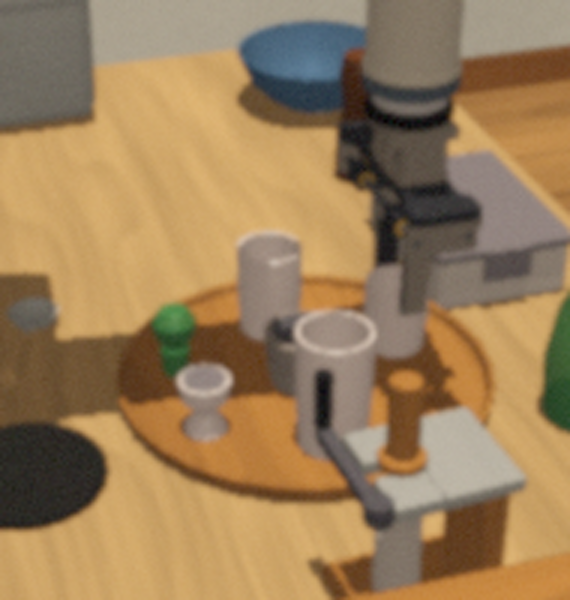

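Request:
arm_command:
  deltas:
    - [[0,0,-1],0,1]
    - [[0,0,-2],0,1]
    - [[0,0,-2.5],0,1]
    - [[0,0,-2.5],0,1]
    - [[0,0,-2.5],0,1]

```text
time: 46.27
ee_pos: [0.658, -0.063, 0.0436]
ee_rot: [[0.0, -0.002, 1.0], [-0.0, 1.0, 0.002], [-1.0, -0.0, 0.0]]
ft_force: [0.1, 0.4, -1.7]
grip_width: 0.604
```

Request:
arm_command:
  deltas:
    - [[0,0,0],0,1]
    - [[0,0,0],0,1]
    - [[0,0,0],0,1]

```text
time: 46.52
ee_pos: [0.6583, -0.0631, 0.044]
ee_rot: [[0.001, -0.002, 1.0], [-0.0, 1.0, 0.002], [-1.0, -0.0, 0.001]]
ft_force: [0.7, -0.1, -0.0]
grip_width: 0.609
```

Request:
arm_command:
  deltas:
    - [[0,0,-0.2],0,1]
    - [[0,0,-0.4],0,1]
    - [[0,0,-0.5],0,1]
    - [[0,0,-0.5],0,1]
    - [[0,0,-0.5],0,1]

```text
time: 46.93
ee_pos: [0.6577, -0.0631, 0.0382]
ee_rot: [[-0.0, -0.002, 1.0], [0.0, 1.0, 0.002], [-1.0, 0.0, -0.0]]
ft_force: [-0.8, 0.0, -1.2]
grip_width: 0.605
```

Request:
arm_command:
  deltas:
    - [[0,0,-0.1],0,1]
    - [[0,0,-0.2],0,1]
    - [[0,0,-0.2],0,1]
    - [[0,0,-0.2],0,1]

```text
time: 47.27
ee_pos: [0.6584, -0.0631, 0.0374]
ee_rot: [[0.001, -0.002, 1.0], [-0.0, 1.0, 0.002], [-1.0, -0.0, 0.001]]
ft_force: [-2.3, 0.1, 6.4]
grip_width: 0.609
```

Contact. Release, rise and clear out of the cameras' view.

Request:
arm_command:
  deltas:
    - [[0,0,0],0,0.25]
    - [[0,0,0],0,0.25]
    - [[0,0,0],0,0.15]
    - [[0,0,0],0,0.15]
    - [[0,0,0],0,0.15]

```text
time: 47.68
ee_pos: [0.6579, -0.0631, 0.0362]
ee_rot: [[-0.0, -0.002, 1.0], [0.0, 1.0, 0.002], [-1.0, 0.0, -0.0]]
ft_force: [0.0, -0.1, -0.9]
grip_width: 0.852
```

Request:
arm_command:
  deltas:
    - [[0,0,2],0,0.15]
    - [[0,0,5],0,0.15]
    - [[0,0,9],0,0.15]
    - [[0,0,13],0,0.15]
    - [[0,0,17],0,0.15]

```text
time: 48.1
ee_pos: [0.6574, -0.063, 0.2079]
ee_rot: [[-0.001, -0.002, 1.0], [0.0, 1.0, 0.002], [-1.0, 0.0, -0.001]]
ft_force: [1.2, -0.5, 0.2]
grip_width: 0.849
```

Request:
arm_command:
  deltas:
    - [[-2,3.5,1],0,0.15]
    - [[-4,7,2],0,0.15]
    - [[-6,10.5,2],0,0.15]
    - [[-8,14,2],0,0.15]
    - [[-10,17.5,2],0,0.15]

```text
time: 48.52
ee_pos: [0.5568, 0.1132, 0.2267]
ee_rot: [[0.001, -0.002, 1.0], [0.0, 1.0, 0.002], [-1.0, 0.0, 0.001]]
ft_force: [-0.1, 0.6, 0.0]
grip_width: 0.85
```

Request:
arm_command:
  deltas:
    - [[-2,3.5,0],0,0.15]
    - [[-4,7,0],0,0.15]
    - [[-6,10.5,0],0,0.15]
    - [[-8,14,0],0,0.15]
    - [[-10,17.5,0],0,0.15]

```text
time: 48.93
ee_pos: [0.4566, 0.2884, 0.2266]
ee_rot: [[0.0, -0.002, 1.0], [0.0, 1.0, 0.002], [-1.0, 0.0, 0.0]]
ft_force: [1.0, 0.9, 0.0]
grip_width: 0.848
```

```bash
python3 cups.py f3
python3 - <<'E'
from h import *
g=grab('top')['pixels']
cv2.imwrite('pics/f4.png',cv2.resize(g[115:245,205:335],None,fx=4.6,fy=4.6,interpolation=cv2.INTER_CUBIC))
E
```

```text
[0.4552 0.2911 0.2265] [ 0.6649 -0.3886 -0.4002] [-0.0067  1.      0.0016] 0.8492625336152255 49.0333
```

View pics/f3s.png

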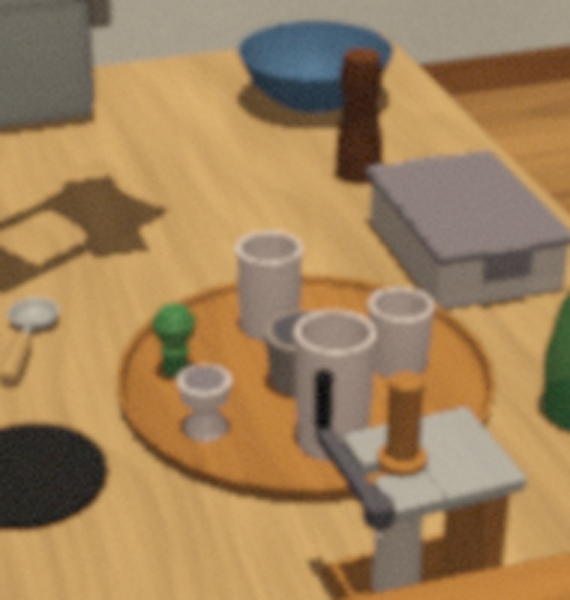

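View pics/f4.png

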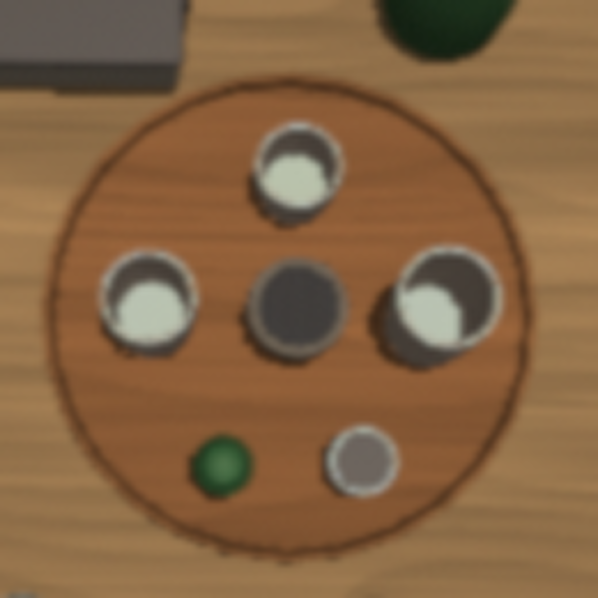

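Run:
```python
from h import *
np.set_printoptions(precision=4,suppress=True)
f=grab('top'); s=grab('side')
def P(zx,zy,z): return plane(f,(zx+.5)/4.6-.5+205,(zy+.5)/4.6-.5+115,z)
m=P(296.5,309,.064)
for n,x,y,z in(('tall',448.5,298,.120),('mid',149,299,.096),('small',297.5,168,.074)): print(n,P(x,y,z),P(x,y,z)-m)
print(m)
def S(x,y,z): return plane(s,(x+.5)/3-.5+180,(y+.5)/3-.5+100,z)
print('lever post',S(323,372,.188),'hinge',S(379,508,.142),'handle top',S(407,380,.212))
cv2.imwrite('pics/g1.png',cv2.resize(s['pixels'][210:300,270:370],None,fx=5,fy=5,interpolation=cv2.INTER_CUBIC))
cv2.imwrite('pics/g2.png',cv2.resize(f['pixels'][150:220,325:415],None,fx=6,fy=6,interpolation=cv2.INTER_CUBIC))
```

```text
tall [ 0.5586 -0.155   0.12  ] [-0.0013 -0.0932  0.056 ]
mid [0.5596 0.0351 0.096 ] [-0.0003  0.0968  0.032 ]
small [ 0.6537 -0.0614  0.074 ] [0.0938 0.0004 0.01  ]
[ 0.5599 -0.0618  0.064 ]
lever post [ 0.4989 -0.3044  0.188 ] hinge [ 0.5054 -0.4039  0.142 ] handle top [ 0.5381 -0.363   0.212 ]
```

View pics/g1.png

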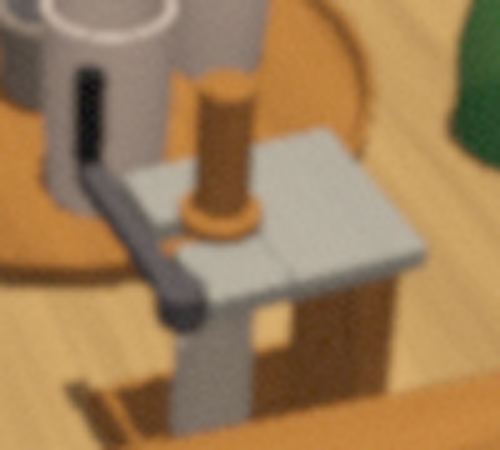

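View pics/g2.png

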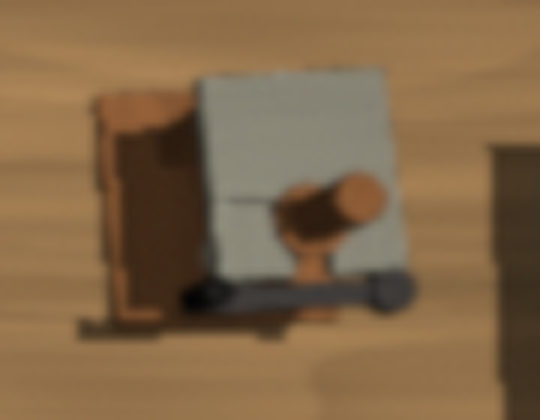

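```bash
python3 -c "
from bench import ticket,sense
print(ticket.job_done(), sense()['time'])"
```

```text
the job is handed in; nothing more can be done
the job is handed in; nothing more can be done
```

The job is done and handed in, about 49 s into the 210 s allowed. I swung the lever open to about 1.9 rad and took the brush. I brushed the tall, middle and small tumblers in that order, each down, up and down again. Then I hung the brush back, shut the lever and placed the three tumblers around the mortar.

Last checks before handing in:
- **Tumblers:** all three stand upright on the tray, measured from the top view relative to the mortar's centre. None was seen knocked aside during the run.

| Tumbler | Side of mortar | Distance from mortar centre | Off sideways |
|---|---|---|---|
| Tall | right (-y) | 93 mm | 1 mm |
| Middle | left (+y) | 97 mm | under 1 mm |
| Small | behind (+x) | 94 mm | under 1 mm |

- **Brush and lever:** both cameras show the brush and the lever looking as they did at the start, fully shut and hanging upright. The side view put the lever's post within 1–2 mm of its starting place.
- **Egg cup and stopper:** they look unmoved in both views.
- **Disagreement:** the two cameras differed by up to about 5 mm in x on the mortar and middle tumbler, and by up to about 10 mm in y on the tumblers at the start. I used the top view in the main for positions, and the final margins are well inside the limits.

No check failed. The highest wrist force in any move report was about 16 N.

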